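Close the vial tray's spout and tip the vials into that corner

TASK

Close the open spout of the tray by seating the gate block that fits it (the narrower of the two) fully down, flat and square in the spout's pocket, and let go of it. Then pick the tray up by its handle, clear of the desk, and tilt it down toward the spout corner until all three vials have slid into that corner, without touching the vials. Finish while still holding the tray up and tilted like that, with the gate in place; leave everything else alone.

Things in the scene. Friction and masses are not known exactly. Their poses are not given: they have to be found in the camera images.
- tray: loose grey plastic tray, 0.32 kg: outside 200 (x) by 130 (y) mm, rim 43 mm high, walls 4 mm, inner floor 7 mm above its underside, bridge handle across the middle. Origin at the centre of its underside. The spout, a 37 mm gap, is in the -x end wall beside the -y side wall (spout corner: -x, -y); a porch with the gate pocket juts 27 mm out there. Both the -x end and the -y side must go down.
- handle (a point): middle of the tray's handle bar, 93 mm above the tray's underside: straight bar along the tray's y, 14 mm thick (x), 20 mm tall (83 to 103 mm up), free over 130 mm between two flat posts 22 mm wide at the side walls. Axes as the tray's.
- pocket (a point): centre of the floor of the gate pocket, at (-111.5, -35, 7) mm in the tray's frame; axes as the tray's. The pocket is 49 mm wide (y), 23 mm deep (x), 36 mm high, open at the top, with 37 mm gaps front and back. Seated, the gate stands on this floor, its shoulders about flush with the tray's rim, its tab above.
- corner (a point): outer bottom point of the tray at the spout corner, at (-98, -63, 0) mm in the tray's frame
- gate: the gate block, grey plastic, loose, 50 g, standing upright: body 46 mm wide (y), 20 mm thick (x), 36 mm high, its lowest 4 mm 1.5 mm smaller all round; on top an upright tab 34 mm wide (y), 12 mm thick (x), 35 mm high, so 71 mm in all. Origin at the centre of its underside. A half turn about the vertical is as good.
- gate_grip (a point): point in the middle of the gate's tab, 57 mm above its underside; pinch the tab across its 12 mm thickness (x). Axes as the gate's.
- wide_gate_grip (a point): middle of the tab of a second, otherwise equal gate block whose body is 80 mm wide (for another tray): does not fit; must stay where it stands
- vial_0: screw-cap plastic vial lying loose in the tray, 47 mm long, 13 mm across, 12 g; origin at the middle of its lower side, y along its length. It starts in the +x half of the tray, left (+y) of its middle. It slides on the tray's slick inside once that leans about 15 degrees; 25 to 35 degrees moves it surely.
- vial_1: screw-cap plastic vial lying loose in the tray, 47 mm long, 13 mm across, 12 g; origin at the middle of its lower side, y along its length. It starts in the +x half of the tray, left (+y) of its middle. It slides on the tray's slick inside once that leans about 15 degrees; 25 to 35 degrees moves it surely.
- vial_2: screw-cap plastic vial lying loose in the tray, 47 mm long, 13 mm across, 12 g; origin at the middle of its lower side, y along its length. It starts in the +x half of the tray, left (+y) of its middle. It slides on the tray's slick inside once that leans about 15 degrees; 25 to 35 degrees moves it surely.
- well_plate: flat white well plate, 86 by 128 by 16 mm, on the left; origin at the centre of its underside; must stay where it stands
- notes: pad of yellow notes, 77 by 77 by 12 mm, on the right; origin at the centre of its underside; must stay where it stands
Mind the look-alikes: they are no part of the job. What is shaped like the gate but turquoise is not meant.

How it is judged:
On the way, in this order (a step that is already met when the one before it is completed fails the run):
1. the gate is seated fully down and square in the pocket of the tray standing on the desk, and let go of (x of gate in the frame of pocket between -0.004 and 0.004 m and y of gate in the frame of pocket between -0.004 and 0.004 m and z of gate in the frame of pocket between -0.004 and 0.004 m and angle between the x axis of gate and the x axis of tray, either way round below 0.12 rad and angle between the z axis of gate and the z axis of tray, either way round below 0.12 rad and angle between tray's own z axis and vertical below 0.06 rad and height (world z) of tray below 0.008 m and contact force between the fingers and gate below 0.2 N), for 0.3 s.
2. the tray is held up clear of the desk (height (world z) of corner above 0.015 m and contact force between the fingers and tray above 1 N), for 0.1 s.
At the end, for the whole second after the job is handed in: Gripper holds the tray, spout corner 15 mm or more above the desk, leaning 0.2 rad or more with -x end and -y side each 0.08 rad down; gate within 4 mm and 0.12 rad of its seat; all vials in the tray, over 30 mm to the spout end and 10 mm to the spout side of its middle (all of step 2 and height (world z) of handle below 0.4 m and angle between tray's own z axis and vertical between 0.2 and 1 rad and angle between tray's own x axis and vertical below 1.49 rad and angle between tray's own y axis and vertical below 1.49 rad and x of gate in the frame of pocket between -0.004 and 0.004 m and y of gate in the frame of pocket between -0.004 and 0.004 m and z of gate in the frame of pocket between -0.004 and 0.004 m and angle between the x axis of gate and the x axis of tray, either way round below 0.12 rad and angle between the z axis of gate and the z axis of tray, either way round below 0.12 rad and x of vial_0 in the frame of tray between -0.11 and -0.03 m and y of vial_0 in the frame of tray between -0.065 and -0.01 m and z of vial_0 in the frame of tray between -0.002 and 0.045 m and x of vial_1 in the frame of tray between -0.11 and -0.03 m and y of vial_1 in the frame of tray between -0.065 and -0.01 m and z of vial_1 in the frame of tray between -0.002 and 0.045 m and x of vial_2 in the frame of tray between -0.11 and -0.03 m and y of vial_2 in the frame of tray between -0.065 and -0.01 m and z of vial_2 in the frame of tray between -0.002 and 0.045 m); the arm keeps its last pose, push and grip.
It fails at once if the fingers touch a vial (contact force between the fingers and vial_0 above 0.5 N or contact force between the fingers and vial_1 above 0.5 N or contact force between the fingers and vial_2 above 0.5 N).
It fails at once if the wide gate block, the well plate or the note pad is moved by more than 20 mm (distance of any of wide_gate_grip, well_plate, notes from where it was at the start of the episode above 0.02 m).
It also fails if it takes over 51 s, if anything falls off the work surface, if the arm or the gripper's body presses on something with over 40 N, if the wrist force passes 120 N, or if a joint passes its speed limit or range.

ROBOT

A 7-joint arm with a two-finger parallel gripper is mounted at the origin on a cart in front of the work surface, level with it; the furniture and walls round the work are solid. World frame = base frame: x ahead of the robot, y to its left, z up, the work surface at z = 0. Lengths are in m, angles in rad, forces in N, time in s.
With the tool pointing down it reaches from about 0.425 to 0.925 m from the base axis. Payload 6.8 kg.
Tool frame: the origin (TCP) lies on the front face of the gripper's body, between the roots of the fingers; the fingertips stand 73 mm ahead of it and the grasp point (between the pads) lies 54 mm ahead of it; z points along the fingers, y is the direction in which the jaws open and shut (so a half turn about z gives the same grasp; the last joint's range is limited). The gripper opens to 85 mm and grips with 20 to 120 N. Pads are 22 mm wide; open, the fingers measure 114 mm over their backs; the gripper's body (76 mm by 85 mm) begins 54 mm behind the grasp point. The pads swing forward as they close: fully open they stand 13 mm farther back than shut.
Start: joints at [1.059, 0.477, 0.022, 1.555, -0.011, 1.109, -0.083], TCP at [0.265, -0.621, 0.304] pointing down, gripper open.
Joint ranges: [-2.96, 2.96], [-0.34, 2.1], [-1.41, 1.46], [0.24, 2.44], [-1.37, 4.51], [0.17, 1.92], [-2.96, 2.96]. Speed limits (rad/s): [2.39, 2.39, 3.14, 3.14, 3.14, 3.14, 3.14].

INTERFACE

Orientations are given as a unit quaternion [w, x, y, z].
In Python, from station import get_obs, read_camera, hand_in, spot_in, cut_out, spot_point gives the robot as it stands. The module is installed in compiled form; this text tells all that it offers.
- The arm moves only by the tool move_arm, never from a script. Its arguments are lists of equal length, an entry for each row: "gripper": the opening, from 0 (shut) to 1 (fully open); "xyz": the shift along the tool's x, y, z in cm, a list of three; "twist": the turn about the tool's z in rad. A call has 1 to 5 rows; each row is the pose to reach, as a shift and turn from the pose commanded when the call began, along the tool's axes at that moment; what a row does not reach only later rows make up. A row lasts 1/12 s, in which the tool goes at most 41.7 mm and 7.16 degrees, less where a joint would pass 70% of its speed; a pose out of reach is approached as far as the arm can. A call with a gripper value outside its range is refused whole. The fingers move at their own pace and stop on an object; "squeeze" is the grip in N (left out, the last holds). Time passes only in rows, so rows that repeat a pose let the fingers close. It gives the time, the measured TCP pose, the force and the opening at its end, in the units of the state.
- get_obs(): the state, without advancing time (a new reading comes with each control period).
- read_camera(name): name is "side" or "top" or "wrist"; returns a dict with "pixels" (480x640x3 uint8, red, green, blue), "fx", "fy", "cx", "cy" (pixels), "k1" (the pictures are not rectified: a ray, as slopes to the right and down, at radius r is drawn at 1 + k1 r^2 times it, then the intrinsics apply), "R" (3x3) and "t" (3): a world point X has camera coordinates R X + t. Camera axes: x right, y down, z forward; pixel columns grow to the right and rows downward; lengths in m; the calibration is good to about 2 mm. A picture is of the moment at which its call begins. There is no depth.
- hand_in(): hands the job in, once; it reports no verdict.
Trained networks look in the newest picture that a camera, given by its name, has taken for a name from the list of things; names that differ only in an ending like _2 or _b are one class to them, and where a whole thing is asked for, a point or a joint stands for the part that bears it (a point fixed in the world has none). Each returns a list of dicts, best first, with "p" (0 to 1); they miss things now and then, are a little off and sometimes report something else, mostly with a low value. They report only what shows in the picture. A call takes as long as a camera call. They do not tell look-alikes from the thing itself.
- spot_in(query, camera): "centre" ([x, y, z] in m, in world coordinates, good to about 4 mm: the middle of the surface that is visible of it).
- cut_out(query, camera): "pixels" (480x640 bool, what is visible of it).
- spot_point(query, camera): "centre" ([x, y, z] in m, in world coordinates, good to about 4 mm: a listed point, or the origin of a listed thing).
The state is a dict: "t": time; "q": joint angles; "joint_vel": joint speeds; "joint_torque": joint torques, N m; "eef_pos": TCP position; "tool_rot": TCP orientation; "contact_force": force on the tool from outside, world axes, zero at the start; "torque": the same for the moment, N m; "gripper_width": opening from 0.0 (shut) to 1.0 (fully open).
Only numpy, scipy, OpenCV 4.12 (cv2) and the standard library are available. Lean on these libraries where they do the work, as an engineer would, in place of code of your own. Each camera call takes 0.05 s, during which the arm holds its last target.

## Working session

There is one attempt and no reset: what is moved stays moved. The work goes in short steps, Python scripts to look and compute and a tool call to move; the robot and the scene stay as the last step left them, time stands still between calls to the robot, and variables do not carry over. Pictures are saved under pics/ and viewed, and the job is handed in when it is done.

Besides the shell and the picture viewer there is one more tool, called as name(argument=value, ...), one argument or row to a line, values as JSON. move_arm: Moves the arm, as the interface text tells. Its arguments: {"type":"object","properties":{"gripper":{"type":"array","items":{"type":"number"}},"xyz":{"type":"array","items":{"type":"array","items":{"type":"number"}}},"twist":{"type":"array","items":{"type":"number"}},"squeeze":{"type":"number"}},"required":["gripper","xyz","twist"]}

```bash
mkdir -p pics; python3 - <<'E'
from station import *
import cv2
o=get_obs();print({k:o[k] for k in('t','q','eef_pos','tool_rot','gripper_width')})
for c in('side','top'):
    d=read_camera(c);cv2.imwrite(f'pics/{c}0.png',d['pixels'][:,:,::-1])
    print(c,d['fx'],d['k1'],d['R'],d['t'])
    for n in('tray','handle','pocket','corner','gate','gate_grip','wide_gate_grip','vial_0','well_plate','notes'):
        print(n,[(round(x['p'],2),[round(float(v),3) for v in x['centre']]) for x in spot_point(n,c)])
E
```

```text
{'t': 0.0, 'q': array([ 1.05891192,  0.47783802,  0.02230767,  1.55644172, -0.01148915,
        1.10928435, -0.08309299]), 'eef_pos': array([ 0.2650419 , -0.62029658,  0.30290365]), 'tool_rot': array([-8.87384515e-04,  9.79682265e-01,  2.00553760e-01, -2.49619654e-04]), 'gripper_width': 1.0033219699706177}
side 538.8799162145569 -0.02332387452922759 [[ 0.98827923 -0.15257558 -0.00498607]
 [-0.07917719 -0.48438275 -0.87126593]
 [ 0.13051874  0.86144881 -0.49078591]] [-0.57063052  0.10577309  1.56023761]
tray [(0.92, [0.579, 0.107, 0.002])]
handle [(0.84, [0.585, 0.108, 0.091]), (0.67, [0.635, -0.217, 0.059])]
pocket [(0.65, [0.461, 0.094, 0.011])]
corner [(0.76, [0.473, 0.068, -0.003]), (0.69, [0.625, 0.11, 0.008]), (0.5, [0.483, -0.215, 0.058])]
gate [(0.78, [0.59, -0.295, 0.0]), (0.69, [0.632, -0.217, -0.002]), (0.53, [0.619, -0.132, 0.002]), (0.52, [0.741, -0.216, -0.003])]
gate_grip [(0.91, [0.594, -0.291, 0.056]), (0.76, [0.736, -0.215, 0.059]), (0.71, [0.634, -0.218, 0.061]), (0.63, [0.616, -0.132, 0.051])]
wide_gate_grip [(0.57, [0.489, -0.218, 0.057])]
vial_0 [(0.47, [0.655, 0
[... 308 characters left out ...]
6751 1.65696106]
tray [(0.57, [0.579, 0.104, -0.0])]
handle [(0.62, [0.58, 0.11, 0.091])]
pocket [(0.9, [0.462, 0.103, 0.011])]
corner [(0.7, [0.472, 0.066, -0.0]), (0.41, [0.449, -0.424, 0.001])]
gate [(0.68, [0.591, -0.293, 0.003]), (0.67, [0.737, -0.216, -0.0]), (0.44, [0.634, -0.221, -0.0]), (0.43, [0.618, -0.132, 0.001])]
gate_grip [(0.57, [0.594, -0.293, 0.056]), (0.56, [0.733, -0.218, 0.056]), (0.55, [0.633, -0.219, 0.057]), (0.54, [0.616, -0.135, 0.056])]
wide_gate_grip [(0.64, [0.492, -0.219, 0.055])]
vial_0 [(0.53, [0.619, 0.112, 0.012]), (0.47, [0.654, 0.104, 0.009])]
well_plate [(0.86, [0.609, 0.413, -0.003]), (0.16, [0.655, 0.104, 0.009])]
notes [(0.56, [0.449, -0.422, -0.004])]
```

View pics/side0.png

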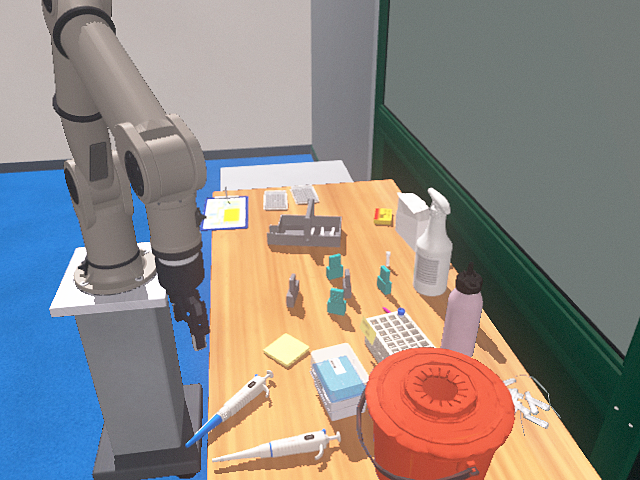

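View pics/top0.png

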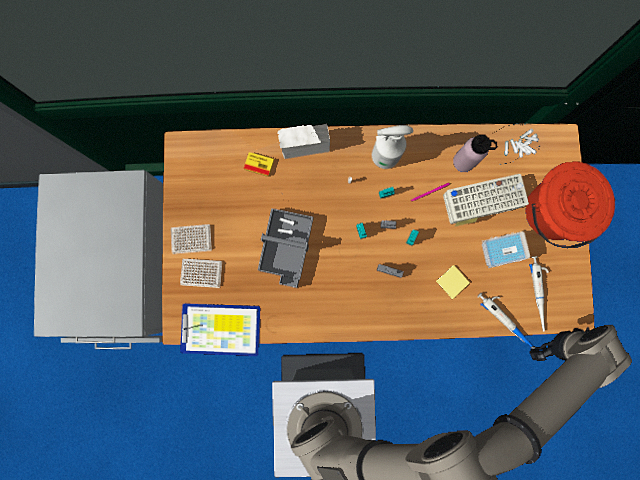

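The grey candidates in the top picture are (390,269), which is wide, and (388,224), which is narrow. The blocks at (412,237), (362,230) and (386,192) are turquoise, so they are look-alikes. The narrow grey block at about (0.634, -0.218) fits the description. I'll enlarge that area to confirm and to measure its yaw.

```bash
cat > h.py <<'E'
import numpy as np,cv2
from station import *
def proj(d,X):
    c=np.atleast_2d(X)@np.array(d['R']).T+d['t']; s=c[:,:2]/c[:,2:]
    s=s*(1+d['k1']*(s**2).sum(1,keepdims=True)); return s*[d['fx'],d['fy']]+[d['cx'],d['cy']]
def unproj(d,uv,z):
    uv=np.atleast_2d(uv).astype(float); m=(uv-[d['cx'],d['cy']])/[d['fx'],d['fy']]; s=m.copy()
    for _ in range(20): s=m/(1+d['k1']*(s**2).sum(1,keepdims=True))
    r=np.c_[s,np.ones(len(s))]@np.array(d['R']); o=-np.array(d['R']).T@d['t']
    return o+r*((z-o[2])/r[:,2])[:,None]
def rt(x,y,yaw,P,z=0):
    c,s=np.cos(yaw),np.sin(yaw); P=np.atleast_2d(P)
    return np.c_[x+c*P[:,0]-s*P[:,1],y+s*P[:,0]+c*P[:,1],P[:,2]+z]
def box(x0,x1,y0,y1,z): return np.array([[x0,y0,z],[x1,y0,z],[x1,y1,z],[x0,y1,z]])
def gate_polys(h=.023): return [box(-.01,.01,-h,h,0),box(-.01,.01,-h,h,.036),box(-.006,.006,-.017,.017,.036),box(-.006,.006,-.017,.017,.071)]
def tray_polys(): return [box(-.1,.1,-.065,.065,.043),box(-.007,.007,-.065,.065,.103),box(-.127,-.1,-.0635,-.0065,.043),box(-.1,.1,-.065,.065,0.)]
def draw(d,im,x,y,yaw,polys,col,crop,s,z=0):
    for p in polys:
        q=(proj(d,rt(x,y,yaw,p,z))-crop[:2])*s
        cv2.polylines(im,[np.round(q*16).astype(int)],True,col,1,cv2.LINE_AA,4)
def crop(d,x0,y0,w,h,s): return cv2.resize(d['pixels'][y0:y0+h,x0:x0+w,::-1].copy(),None,fx=s,fy=s,interpolation=cv2.INTER_CUBIC)
E
cat > look.py <<'E'
from h import *
from scipy.optimize import minimize
d=read_camera('top'); e=read_camera('side')
def sil(d,x,y,yaw,groups):
    m=np.zeros((480*4,640*4),np.uint8)
    for g in groups:
        q=(proj(d,rt(x,y,yaw,np.vstack(g)))+.5)*4
        cv2.fillConvexPoly(m,cv2.convexHull(q.astype(np.float32)).round().astype(int),255)
    return cv2.resize(m,(640,480),interpolation=cv2.INTER_AREA)/255.
g=gate_polys(); groups=[g[:2],g[2:]]
ms={}
for n,c in(('top',d),('side',e)):
    for r in cut_out('gate',n):
        ys,xs=np.nonzero(r['pixels']); 
        if len(xs): 
            u=proj(c,[[.633,-.218,.035]])[0]; print(n,r['p'],xs.mean(),ys.mean(),len(xs),u)
            if np.hypot(xs.mean()-u[0],ys.mean()-u[1])<6: ms[n]=r['pixels'].astype(float)
print(ms.keys())
def cost(p,which):
    return sum(((sil({'top':d,'side':e}[n],p[0],p[1],p[2],groups)-ms[n])**2).sum() for n in which)
for which in ([['top'],['side'],['top','side']] if len(ms)==2 else [list(ms)]):
    best=min((minimize(cost,[.633,-.218,a],args=(which,),method='Nelder-Mead',options=dict(initial_simplex=[[.633,-.218,a],[.639,-.218,a],[.633,-.212,a],[.633,-.218,a+.3]])) for a in np.arange(-1.5,1.5,.3)),key=lambda r:r.fun)
    print(which,best.x,best.fun)
p=best.x
C=(340,180);im=crop(d,*C,100,110,5);draw(d,im,*p,g,(0,0,255),C,5)
C2=(270,240);im2=crop(e,*C2,130,90,5);draw(e,im2,*p,g,(0,0,255),C2,5)
im2=cv2.resize(im2,None,fx=.85,fy=.85)
cv2.imwrite('pics/g_top.png',im);cv2.imwrite('pics/g_side.png',im2)
E
python3 look.py
```

```text
top 0.5 388.3070866141732 223.8188976377953 127 [388.30682168 224.29449177]
side 0.93 334.3598971722365 266.7146529562982 389 [347.03294905 281.8263143 ]
side 0.83 384.18471337579615 279.37579617834393 314 [347.03294905 281.8263143 ]
side 0.78 346.9858490566038 284.16509433962267 212 [347.03294905 281.8263143 ]
side 0.61 336.62945368171023 301.66270783847983 421 [347.03294905 281.8263143 ]
dict_keys(['top', 'side'])
['top'] [ 0.63620093 -0.21933525 -0.16137756] 4.484259900038447
['side'] [ 0.63291018 -0.21769937 -0.14083107] 19.209150326797385
['top', 'side'] [ 0.63365489 -0.21837117 -0.14822884] 47.18714340638216
```

View pics/g_top.png

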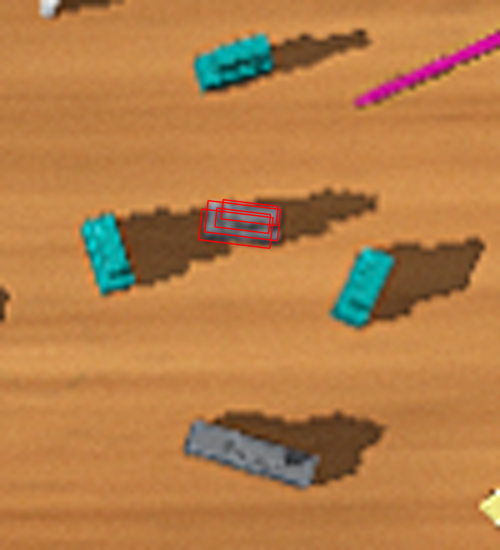

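View pics/g_side.png

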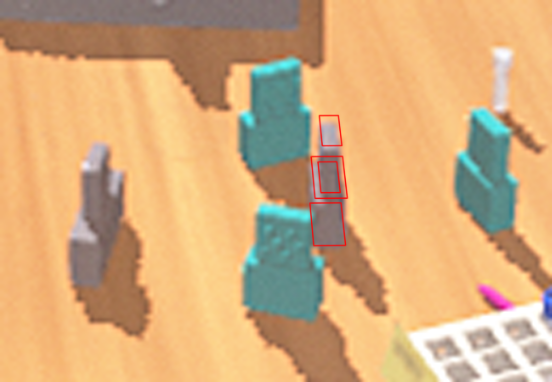

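```bash
cat > tray.py <<'E'
from h import *
d=read_camera('top');e=read_camera('side')
C=(240,185);im=crop(d,*C,95,120,5)
cv2.imwrite('pics/tray_raw.png',im)
x,y,a=.579,.105,-.12
draw(d,im,x,y,a,tray_polys(),(0,0,255),C,5);cv2.imwrite('pics/tray_fit.png',im)
C=(255,185);im=crop(e,*C,100,80,7);cv2.imwrite('pics/trays_raw.png',im)
draw(e,im,x,y,a,tray_polys(),(0,0,255),C,7);cv2.imwrite('pics/trays_fit.png',im)
E
python3 tray.py
```

```text
(no output)
```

View pics/tray_fit.png

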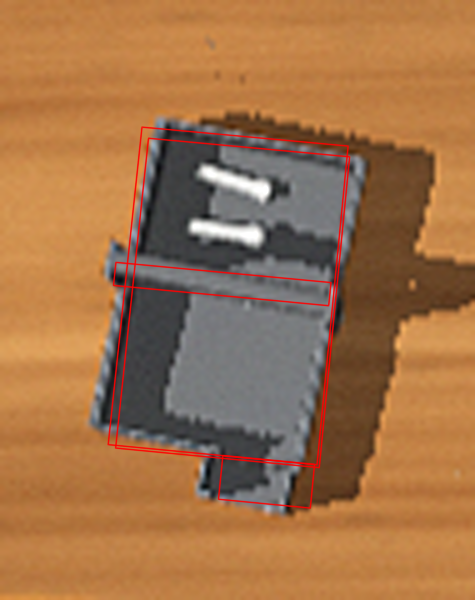

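View pics/trays_fit.png

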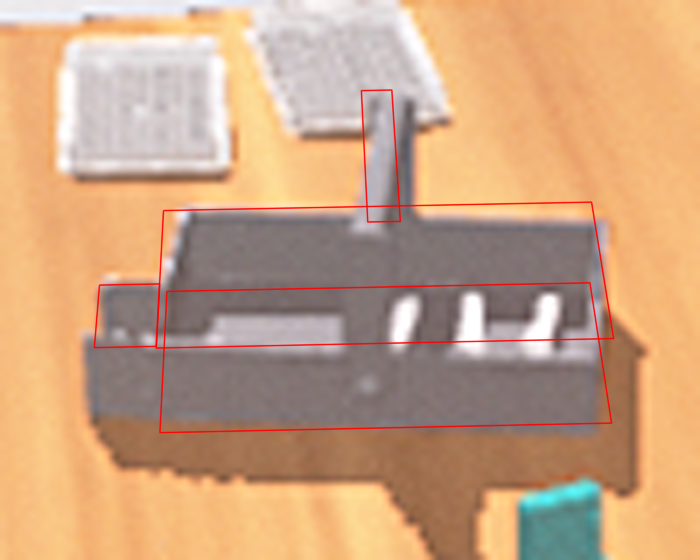

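```bash
cat > tray2.py <<'E'
from h import *
from scipy.optimize import minimize
d=read_camera('top');e=read_camera('side')
bx=lambda a,b,c,f,z0,z1:np.vstack([box(a,b,c,f,z0),box(a,b,c,f,z1)])
groups=[bx(-.1,.1,-.065,.065,0,.043),bx(-.127,-.1,-.065,-.0065,0,.043),bx(-.007,.007,-.065,.065,.083,.103),bx(-.011,.011,-.065,-.061,.0,.103),bx(-.011,.011,.061,.065,0,.103)]
def sil(d,p):
    m=np.zeros((480*4,640*4),np.uint8)
    for g in groups:
        q=(proj(d,rt(*p,g))+.5)*4
        cv2.fillConvexPoly(m,cv2.convexHull(q.astype(np.float32)).round().astype(int),255)
    return cv2.resize(m,(640,480),interpolation=cv2.INTER_AREA)/255.
cams={'top':d,'side':e};ms={}
for n in cams:
    r=cut_out('tray',n); print(n,[(x['p'],x['pixels'].sum()) for x in r]); ms[n]=r[0]['pixels'].astype(float)
def cost(p,w): return sum(((sil(cams[n],p)-ms[n])**2).sum() for n in w)
for w in(['top'],['side'],['top','side']):
    b=min((minimize(cost,[.579,.107,a],args=(w,),method='Nelder-Mead',options=dict(initial_simplex=[[.579,.107,a],[.587,.107,a],[.579,.115,a],[.579,.107,a+.1]])) for a in(-.25,-.15,-.05)),key=lambda r:r.fun)
    print(w,b.x,b.fun)
p=b.x
C=(240,185);im=crop(d,*C,95,120,5);draw(d,im,*p,tray_polys(),(0,0,255),C,5);cv2.imwrite('pics/tray_fit2.png',im)
C=(255,185);im=crop(e,*C,100,80,7);draw(e,im,*p,tray_polys(),(0,0,255),C,7);cv2.imwrite('pics/trays_fit2.png',im)
print(get_obs()['t'])
E
python3 tray2.py
```

```text
top [(0.6, np.int64(2974))]
side [(0.96, np.int64(2424))]
['top'] [ 0.58342559  0.10855952 -0.22607448] 180.03538638985006
['side'] [ 0.58027     0.10796963 -0.24473202] 126.53064206074588
['top', 'side'] [ 0.58290969  0.10772614 -0.2361602 ] 319.76430603613994
1.6
```

View pics/tray_fit2.png

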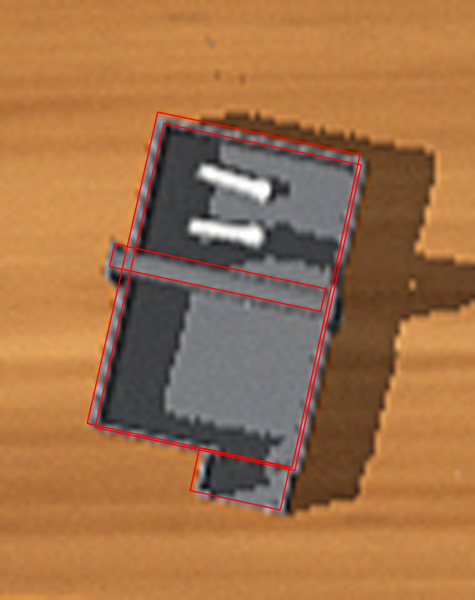

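View pics/trays_fit2.png

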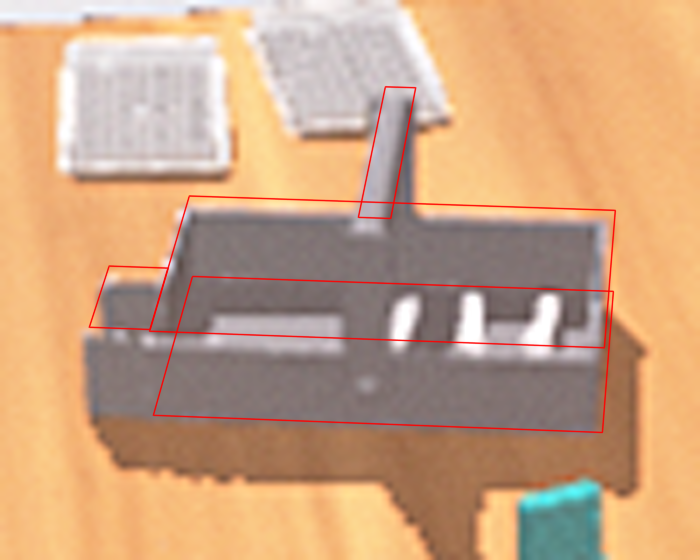

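The gate is confirmed at (388,224): grey and narrow, with yaw about -0.15. The tray yaw is about -0.21. Moves only allow a shift and a twist, so before reaching for anything I'll test what happens to the tool's tilt at the reach limit, because the tray has to be tilted later.

move_arm(
  gripper=[1,1,1,1,1],
  xyz=[
    [0,-4,0],
    [0,-8,0],
    [0,-12,0],
    [0,-16,0],
    [0,-20,0],
  ],
  twist=[0,0,0,0,0],
)

```text
t: 2.02
eef_pos: [0.1858, -0.4351, 0.3038]
tool_rot: [0.0, 0.98, 0.2, 0.0]
contact_force: [0.3, 0.3, 0.6]
gripper_width: 0.998
```

move_arm(
  gripper=[1,1,1,1],
  xyz=[
    [0,-4,0],
    [0,-8,0],
    [0,-12,0],
    [0,-14,0],
  ],
  twist=[0,0,0,0],
)

```text
t: 2.35
eef_pos: [0.1295, -0.3042, 0.3032]
tool_rot: [-0.001, 0.98, 0.2, -0.0]
contact_force: [-0.4, 1.0, 0.0]
gripper_width: 1.002
```

```bash
python3 -c "
from station import *
from scipy.spatial.transform import Rotation as R
o=get_obs();print(o['t'],o['q'],o['eef_pos'],R.from_quat(o['tool_rot'],scalar_first=True).as_matrix())"
```

```text
2.35 [ 1.02752493 -0.11563018 -0.04448652  2.28881418 -0.00609341  0.97049921
 -0.18035723] [ 0.12946592 -0.30423099  0.30322247] [[ 9.19632869e-01  3.92776896e-01 -1.30226114e-03]
 [ 3.92778734e-01 -9.19631302e-01  1.77026538e-03]
 [-5.02280767e-04 -2.13949471e-03 -9.99997585e-01]]
```

move_arm(
  gripper=[1,1,1],
  xyz=[
    [0,-4,0],
    [0,-8,0],
    [0,-10,0],
  ],
  twist=[0,0,0],
)

```text
t: 2.6
eef_pos: [0.092, -0.2148, 0.3054]
tool_rot: [0.001, 0.98, 0.201, 0.0]
contact_force: [-4.5, 9.8, -1.8]
gripper_width: 1.003
```

```bash
python3 -c "
from station import *
from scipy.spatial.transform import Rotation as R
o=get_obs();print(o['t'],o['q'],o['eef_pos'],R.from_quat(o['tool_rot'],scalar_first=True).as_matrix())"
```

```text
2.6 [ 1.05728008 -0.33302202 -0.11977965  2.43619347 -0.04523828  1.03389517
 -0.19976131] [ 0.09197639 -0.21476271  0.30535836] [[ 9.19507799e-01  3.93069069e-01  1.45399046e-03]
 [ 3.93071542e-01 -9.19504880e-01 -2.35313997e-03]
 [ 4.12004780e-04  2.73525283e-03 -9.99996174e-01]]
```

move_arm(
  gripper=[1,1,1],
  xyz=[
    [0,-2,0],
    [0,-4,0],
    [0,-4,0],
  ],
  twist=[0,0,0],
)

```text
t: 2.85
eef_pos: [0.0869, -0.2025, 0.3021]
tool_rot: [-0.01, 0.979, 0.201, -0.002]
contact_force: [-0.5, 0.5, 0.2]
gripper_width: 0.998
```

```bash
python3 -c "
from station import *
from scipy.spatial.transform import Rotation as R
o=get_obs();print(o['t'],o['q'],o['eef_pos'],R.from_quat(o['tool_rot'],scalar_first=True).as_matrix())"
```

```text
2.85 [ 1.43223852 -0.33736396 -0.39952535  2.43571947 -0.15218672  1.04480607
 -0.03280863] [ 0.08685954 -0.20254268  0.30214759] [[ 9.18991245e-01  3.94189137e-01 -8.36749498e-03]
 [ 3.94277936e-01 -9.18783292e-01  1.95492076e-02]
 [ 1.81706896e-05 -2.12646693e-02 -9.99773881e-01]]
```

move_arm(
  gripper=[1,1,1],
  xyz=[
    [0,-4,0],
    [0,-8,0],
    [0,-8,0],
  ],
  twist=[0,0,0],
)

```text
t: 3.1
eef_pos: [0.0788, -0.193, 0.3056]
tool_rot: [-0.038, 0.979, 0.198, 0.0]
contact_force: [1.2, -0.1, -0.2]
gripper_width: 0.998
```

```bash
cat > st.py <<'E'
from station import *
from scipy.spatial.transform import Rotation as R
import numpy as np
np.set_printoptions(precision=4,suppress=True)
o=get_obs();print(o['t'],o['q'],o['eef_pos'],o['contact_force']);print(R.from_quat(o['tool_rot'],scalar_first=True).as_matrix())
E
python3 st.py
```

```text
3.1 [ 1.3023 -0.337  -0.2789  2.4356 -0.1297  1.1059 -0.067 ] [ 0.0788 -0.193   0.3056] [ 1.1763 -0.1054 -0.1992]
[[ 0.9213  0.3885 -0.0146]
 [ 0.3885 -0.9185  0.074 ]
 [ 0.0153 -0.0739 -0.9972]]
```

move_arm(
  gripper=[1,1,1,1],
  xyz=[
    [0,4,0],
    [0,8,0],
    [0,12,0],
    [0,16,0],
  ],
  twist=[0,0,0,0],
)

```text
t: 3.43
eef_pos: [0.143, -0.3416, 0.2936]
tool_rot: [-0.037, 0.979, 0.2, 0.0]
contact_force: [0.4, 0.9, 0.5]
gripper_width: 1.001
```

```bash
python3 st.py
```

```text
3.4333 [ 1.3076  0.024  -0.2857  2.1852 -0.0226  1.0027 -0.1333] [ 0.143  -0.3416  0.2936] [0.4075 0.9071 0.5417]
[[ 0.92    0.3916 -0.0141]
 [ 0.3915 -0.9173  0.0724]
 [ 0.0155 -0.0721 -0.9973]]
```

move_arm(
  gripper=[1,1,1,1,1],
  xyz=[
    [3,0.5,-2.7],
    [6,1,-5.4],
    [9,1.5,-8],
    [12,2,-11],
    [15,2.5,-14],
  ],
  twist=[0,0,0,0,0],
)

```text
t: 3.85
eef_pos: [0.2919, -0.3139, 0.4335]
tool_rot: [-0.038, 0.979, 0.2, 0.0]
contact_force: [1.0, -1.1, -0.5]
gripper_width: 0.999
```

move_arm(
  gripper=[1,1,1,1,1],
  xyz=[
    [3,0.5,-2.7],
    [6,1,-5.4],
    [9,1.5,-8],
    [12,2,-11],
    [15,2.5,-14],
  ],
  twist=[0,0,0,0,0],
)

```text
t: 4.27
eef_pos: [0.4401, -0.2888, 0.5722]
tool_rot: [-0.038, 0.979, 0.2, 0.0]
contact_force: [0.8, -1.0, 0.4]
gripper_width: 1.0
```

```bash
python3 st.py
```

```text
4.2667 [ 0.956   0.1584 -0.5461  1.4215  0.0204  1.6272 -0.7537] [ 0.4401 -0.2888  0.5722] [ 0.7734 -1.0488  0.4199]
[[ 0.9201  0.3914 -0.0143]
 [ 0.3914 -0.9173  0.0736]
 [ 0.0157 -0.0733 -0.9972]]
```

move_arm(
  gripper=[1,1,1,1,1],
  xyz=[
    [-3.6,1.7,-1],
    [-7.2,3.4,-2],
    [-11,5,-3],
    [-14.5,6.7,-4],
    [-18,8.3,-5],
  ],
  twist=[0,0,0,0,0],
)

```text
t: 4.68
eef_pos: [0.3051, -0.4409, 0.6123]
tool_rot: [-0.037, 0.979, 0.2, 0.0]
contact_force: [0.5, -1.4, 0.4]
gripper_width: 0.999
```

move_arm(
  gripper=[1,1,1,1,1],
  xyz=[
    [-3,2,-2],
    [-6,4,-4],
    [-6,6,-7.5],
    [-6,7,-11.5],
    [-6,8,-15],
  ],
  twist=[0,0,0,0,0],
)

```text
t: 5.1
eef_pos: [0.2738, -0.5302, 0.6844]
tool_rot: [-0.032, 0.98, 0.197, 0.003]
contact_force: [0.4, -0.8, -1.7]
gripper_width: 1.0
```

```bash
python3 st.py
```

```text
5.1 [ 0.8711  0.289   0.2007  1.008  -0.0871  1.9087 -0.1344] [ 0.2738 -0.5302  0.6844] [ 0.3967 -0.762  -1.735 ]
[[ 0.9221  0.3869 -0.0067]
 [ 0.3865 -0.92    0.0645]
 [ 0.0188 -0.062  -0.9979]]
```

move_arm(
  gripper=[1,1,1],
  xyz=[
    [0,0,-4],
    [0,0,-8],
    [0,0,-8],
  ],
  twist=[0,0,0],
)

```text
t: 5.35
eef_pos: [0.2688, -0.5177, 0.7166]
tool_rot: [-0.006, 0.98, 0.199, 0.011]
contact_force: [0.6, 0.6, 0.7]
gripper_width: 1.001
```

```bash
python3 st.py
```

```text
5.35 [ 0.7459  0.2568  0.3731  0.9908 -0.1239  1.9151 -0.1044] [ 0.2688 -0.5177  0.7166] [0.6219 0.6118 0.6691]
[[ 0.9209  0.3894  0.0184]
 [ 0.3891 -0.921   0.0166]
 [ 0.0234 -0.0081 -0.9997]]
```

move_arm(
  gripper=[1,1],
  xyz=[
    [0,0,-2.5],
    [0,0,-2.5],
  ],
  twist=[0,0],
)

```text
t: 5.52
eef_pos: [0.2659, -0.5138, 0.7269]
tool_rot: [0.003, 0.98, 0.199, 0.014]
contact_force: [0.4, -0.1, 0.5]
gripper_width: 1.001
```

```bash
python3 st.py
```

```text
5.5167 [ 0.7375  0.2438  0.3816  0.9845 -0.1238  1.9153 -0.1048] [ 0.2659 -0.5138  0.7269] [ 0.3826 -0.0782  0.4657]
[[ 0.9205  0.3896  0.0292]
 [ 0.3897 -0.9209  0.0008]
 [ 0.0272  0.0107 -0.9996]]
```

```bash
cat > go.py <<'E'
import sys
from station import *
from scipy.spatial.transform import Rotation as R
import numpy as np
np.set_printoptions(precision=3,suppress=True)
# args: x y z [yaw of tool y]; 
o=get_obs();M=R.from_quat(o['tool_rot'],scalar_first=True).as_matrix()
t=np.array([float(v) for v in sys.argv[1:4]])
w=t-o['eef_pos'];print('t',o['t'],'tcp',o['eef_pos'],'shift cm',M.T@w*100)
ty=np.arctan2(M[1,1],M[0,1]);print('tool y yaw',ty,'z',M[:,2],'w',o['gripper_width'])
if len(sys.argv)>4:
    a=float(sys.argv[4]); dl=(a-ty+np.pi/2)%np.pi-np.pi/2; print('twist',-dl)
E
python3 go.py .634 -.218 .25 -.15
```

```text
t 5.5167 tcp [ 0.266 -0.514  0.727] shift cm [ 44.114 -13.405  48.768]
tool y yaw -1.1705719825980803 z [ 0.029  0.001 -1.   ] w 1.001423250398847
twist -1.0205719825980806
```

move_arm(
  gripper=[1,1,1,1,1],
  xyz=[
    [2.7,-0.8,2.9],
    [5.4,-1.6,5.8],
    [8.1,-2.4,8.7],
    [10.8,-3.2,11.6],
    [13.5,-4,14.5],
  ],
  twist=[0,0,0,0,0],
)

```text
t: 5.93
eef_pos: [0.3795, -0.4234, 0.5814]
tool_rot: [0.001, 0.98, 0.198, 0.013]
contact_force: [-0.2, -1.1, -0.8]
gripper_width: 0.996
```

move_arm(
  gripper=[1,1,1,1,1],
  xyz=[
    [2.7,-0.8,2.9],
    [5.4,-1.6,5.8],
    [8.1,-2.4,8.7],
    [10.8,-3.2,11.6],
    [13.5,-4,14.5],
  ],
  twist=[0,0,0,0,0],
)

```text
t: 6.35
eef_pos: [0.492, -0.3337, 0.4396]
tool_rot: [0.0, 0.98, 0.198, 0.013]
contact_force: [0.1, 0.5, 0.4]
gripper_width: 0.999
```

move_arm(
  gripper=[1,1,1,1,1],
  xyz=[
    [2.7,-0.8,2.9],
    [5.4,-1.6,5.8],
    [8.1,-2.4,8.7],
    [10.8,-3.2,11.6],
    [13.5,-4,14.5],
  ],
  twist=[-0.12,-0.24,-0.36,-0.48,-0.6],
)

```text
t: 6.77
eef_pos: [0.6046, -0.244, 0.2978]
tool_rot: [0.004, 0.876, 0.482, 0.013]
contact_force: [-0.5, -0.7, -0.3]
gripper_width: 1.002
```

```bash
python3 st.py; python3 go.py .634 -.218 .25 -.15
```

```text
6.7667 [ 0.2875  0.4351  0.0075  1.6353 -0.0187  1.0474 -0.2621] [ 0.6046 -0.244   0.2978] [-0.5489 -0.7363 -0.2563]
[[ 0.5356  0.844   0.0267]
 [ 0.8442 -0.5359  0.0055]
 [ 0.0189  0.0196 -0.9996]]
t 6.7667 tcp [ 0.605 -0.244  0.298] shift cm [3.679 0.991 4.873]
tool y yaw -0.565721094674275 z [ 0.027  0.006 -1.   ] w 1.0015331653178705
twist -0.4157210946742751
```

move_arm(
  gripper=[1,1,1,1,1],
  xyz=[
    [1,0.2,1.3],
    [2,0.5,2.6],
    [3,0.8,4],
    [3.7,1,4.9],
    [3.7,1,4.9],
  ],
  twist=[-0.12,-0.24,-0.36,-0.416,-0.416],
)

```text
t: 7.18
eef_pos: [0.6336, -0.2172, 0.2485]
tool_rot: [0.005, 0.758, 0.652, 0.011]
contact_force: [-0.1, 1.9, -0.3]
gripper_width: 1.001
```

```bash
cat > wr.py <<'E'
from h import *
from scipy.spatial.transform import Rotation as R
o=get_obs();d=read_camera('wrist');M=R.from_quat(o['tool_rot'],scalar_first=True).as_matrix()
print(o['eef_pos'],d['fx'],d['k1'])
im=d['pixels'][:,:,::-1].copy();cv2.imwrite('pics/w1.png',im)
p=[.634,-.218,-.15]
draw(d,im,*p,gate_polys(),(0,0,255),(0,0),1);cv2.imwrite('pics/w1f.png',im)
for n in('gate_grip','gate'): print(n,[(round(x['p'],2),np.round(x['centre'],4)) for x in spot_point(n,'wrist')])
E
python3 wr.py; python3 st.py
```

```text
[ 0.63356517 -0.21718511  0.24847827] 355.6809178000446 0.006596786598561518
gate_grip [(0.89, array([ 0.5918, -0.2915,  0.0594])), (0.8, array([ 0.6175, -0.1318,  0.0587])), (0.77, array([ 0.6371, -0.2161,  0.0594])), (0.7, array([ 0.7392, -0.2179,  0.0576]))]
gate [(0.95, array([ 7.349e-01, -2.180e-01,  4.000e-04])), (0.91, array([ 0.6187, -0.1282, -0.0008])), (0.66, array([ 0.5925, -0.2874,  0.0008])), (0.64, array([ 0.635 , -0.2123,  0.0029]))]
7.3333 [ 0.3049  0.51   -0.0829  1.6268  0.0366  0.9815  0.0542] [ 0.6334 -0.2203  0.2517] [-0.6504 -0.7501  0.0177]
[[ 0.158   0.9871  0.0267]
 [ 0.9874 -0.1582  0.004 ]
 [ 0.0082  0.0257 -0.9996]]
```

View pics/w1f.png

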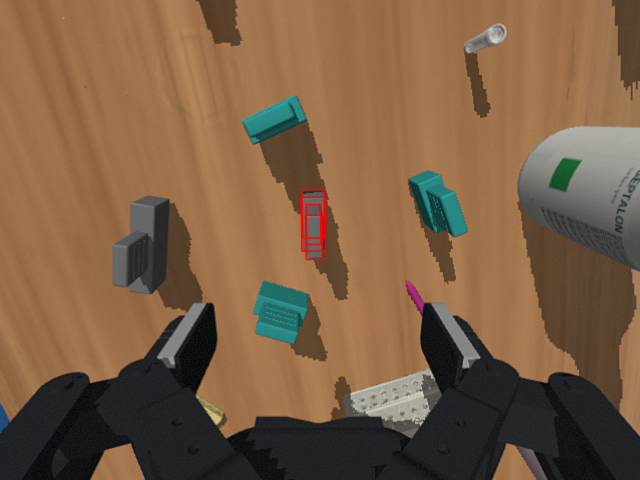

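```bash
cat > gf.py <<'E'
from h import *
from scipy.optimize import minimize
import sys
d=read_camera('wrist')
g=gate_polys();groups=[g[:2],g[2:]]
rs=cut_out('gate','wrist');u=proj(d,[[.634,-.218,.035]])[0];m=None
for r in rs:
    ys,xs=np.nonzero(r['pixels']);print(r['p'],len(xs),xs.mean(),ys.mean())
    if np.hypot(xs.mean()-u[0],ys.mean()-u[1])<15: m=r['pixels'].astype(float)
def sil(p):
    M=np.zeros((480*4,640*4),np.uint8)
    for G in groups:
        q=(proj(d,rt(*p,np.vstack(G)))+.5)*4
        cv2.fillConvexPoly(M,cv2.convexHull(q.astype(np.float32)).round().astype(int),255)
    return cv2.resize(M,(640,480),interpolation=cv2.INTER_AREA)/255.
b=None
if m is not None:
    b=min((minimize(lambda p:((sil(p)-m)**2).sum(),[.634,-.218,a],method='Nelder-Mead',options=dict(initial_simplex=[[.634,-.218,a],[.639,-.218,a],[.634,-.213,a],[.634,-.218,a+.2]])) for a in(-.3,-.15,0)),key=lambda r:r.fun);print(b.x,b.fun,m.sum())
p=b.x if b is not None else [.634,-.218,-.15]
C=(260,160);im=crop(d,*C,110,130,4);a=im.copy();draw(d,a,*p,g,(0,0,255),C,4)
cv2.imwrite('pics/gf.png',np.hstack([im[:,:400],a[:,:400]]))
E
python3 gf.py
```

```text
0.94 2302 434.6307558644657 197.33970460469158
0.8 2480 279.4391129032258 306.0298387096774
0.57 1773 272.077834179357 114.62605752961083
0.56 1503 312.34730538922156 217.63140385894877
[ 0.63457899 -0.21814089 -0.11750376] 73.99797001153402 1503.0
```

View pics/gf.png

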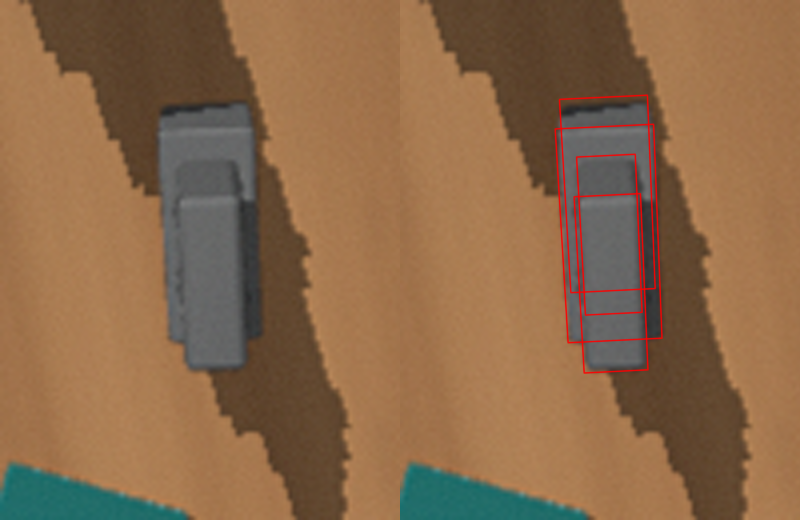

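```bash
python3 go.py .6326 -.2182 .115 -.118
```

```text
t 7.4333 tcp [ 0.634 -0.221  0.252] shift cm [ 0.128 -0.51  13.729]
tool y yaw -0.15876055789277016 z [ 0.028  0.003 -1.   ] w 1.0032903531728725
twist -0.04076055789277011
```

move_arm(
  gripper=[0.8,0.7,0.7,0.7,0.7],
  xyz=[
    [0.1,-0.5,3.5],
    [0.1,-0.5,7],
    [0.1,-0.5,10],
    [0.1,-0.5,12.5],
    [0.1,-0.5,13.7],
  ],
  twist=[-0.04,-0.04,-0.04,-0.04,-0.04],
)

```text
t: 7.85
eef_pos: [0.631, -0.2175, 0.1115]
tool_rot: [0.006, 0.747, 0.664, 0.01]
contact_force: [-0.6, -0.5, 0.1]
gripper_width: 0.699
```

move_arm(
  gripper=[0.7],
  xyz=[
    [0,0,0],
  ],
  twist=[0],
)

```text
t: 7.93
eef_pos: [0.6311, -0.2174, 0.1119]
tool_rot: [0.006, 0.747, 0.664, 0.01]
contact_force: [-1.1, 0.0, -1.1]
gripper_width: 0.699
```

```bash
python3 go.py .6326 -.2182 .115 -.118; python3 - <<'E'
from h import *
d=read_camera('wrist');cv2.imwrite('pics/w3.png',d['pixels'][:,:,::-1])
E
```

```text
t 7.9333 tcp [ 0.631 -0.217  0.112] shift cm [-0.055  0.168 -0.31 ]
tool y yaw -0.11719298937756735 z [ 0.022  0.004 -1.   ] w 0.6985187674544052
twist 0.0008070106224327134
```

View pics/w3.png

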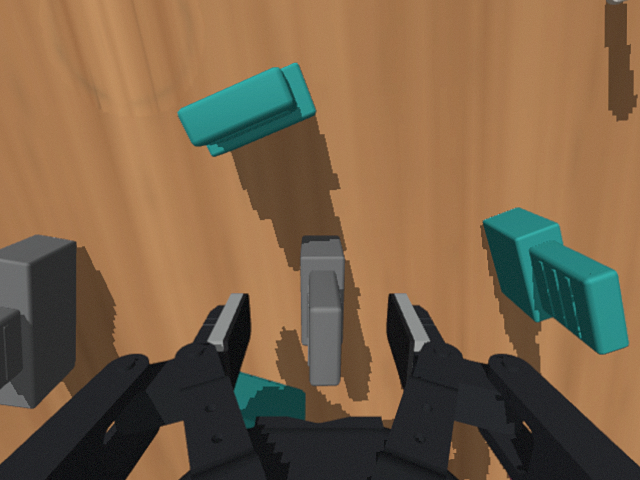

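The grey tab lies between the jaws, with its top at (325,345) and the pads at 235 and 403. I'll nudge slightly and close.

move_arm(
  gripper=[0.7,0.4,0,0,0],
  xyz=[
    [0,0.15,-0.3],
    [0,0.15,-0.3],
    [0,0.15,-0.3],
    [0,0.15,-0.3],
    [0,0.15,-0.3],
  ],
  twist=[0,0,0,0,0],
  squeeze=35,
)

```text
t: 8.4
eef_pos: [0.6344, -0.2179, 0.1182]
tool_rot: [0.008, 0.747, 0.665, 0.011]
contact_force: [-0.1, -0.0, 0.4]
gripper_width: 0.136
```

move_arm(
  gripper=[0,0,0,0],
  xyz=[
    [0,0,0],
    [0,0,0],
    [0,0,-1.5],
    [0,0,-3],
  ],
  twist=[0,0,0,0],
)

```text
t: 8.73
eef_pos: [0.6324, -0.2176, 0.147]
tool_rot: [0.006, 0.747, 0.665, 0.01]
contact_force: [1.5, 0.1, -0.3]
gripper_width: 0.136
```

```bash
python3 st.py;python3 go.py .6326 -.2182 .24 -.118; python3 - <<'E'
from h import *
d=read_camera('wrist');cv2.imwrite('pics/w4.png',d['pixels'][:,:,::-1])
E
```

```text
8.7333 [ 0.3037  0.6275 -0.0873  1.698   0.0582  0.7968  0.0772] [ 0.6324 -0.2176  0.147 ] [ 1.5485  0.1151 -0.2952]
[[ 0.1158  0.993   0.0235]
 [ 0.9932 -0.1159  0.0042]
 [ 0.0069  0.0229 -0.9997]]
t 8.7333 tcp [ 0.632 -0.218  0.147] shift cm [ 0.003  0.241 -9.294]
tool y yaw -0.11623298689724001 z [ 0.024  0.004 -1.   ] w 0.1362203665483745
twist 0.0017670131027600622
```

View pics/w4.png

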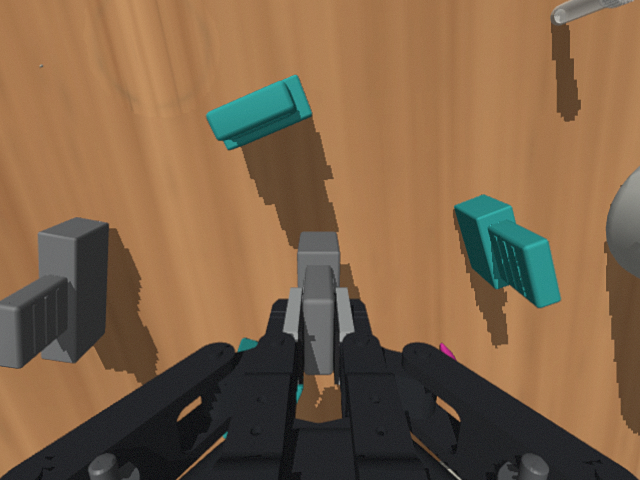

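```bash
python3 go.py .50 -.01 .29 -.21
```

```text
t 8.7833 tcp [ 0.634 -0.218  0.151] shift cm [ 19.206 -15.357 -14.229]
tool y yaw -0.11653167871710765 z [ 0.029  0.003 -1.   ] w 0.1331076940778194
twist 0.0934683212828924
```

move_arm(
  gripper=[0,0,0,0,0],
  xyz=[
    [0,0,-4],
    [1.5,-1,-7.5],
    [4,-3,-10],
    [7,-5.5,-11.5],
    [10,-8,-12.5],
  ],
  twist=[0,0,0,0,0],
)

```text
t: 9.2
eef_pos: [0.5621, -0.1092, 0.2734]
tool_rot: [0.009, 0.747, 0.664, 0.012]
contact_force: [0.3, 0.9, -0.7]
gripper_width: 0.13
```

move_arm(
  gripper=[0,0,0,0,0],
  xyz=[
    [3,-2.4,-0.5],
    [6,-4.8,-1],
    [9,-7.2,-1.5],
    [9.2,-7.4,-1.7],
    [9.2,-7.4,-1.7],
  ],
  twist=[0.03,0.06,0.093,0.093,0.093],
)

```text
t: 9.62
eef_pos: [0.4981, -0.0075, 0.2875]
tool_rot: [0.007, 0.775, 0.631, 0.012]
contact_force: [1.0, 0.1, -0.0]
gripper_width: 0.132
```

```bash
python3 st.py; cat > tf.py <<'E'
from h import *
import sys
d=read_camera('wrist');p=[float(v) for v in sys.argv[1:4]]
im=d['pixels'][:,:,::-1].copy();a=im.copy();draw(d,a,*p,tray_polys()+[box(-.123,-.1,-.0595,-.0105,.043),box(-.123,-.1,-.0595,-.0105,.007)],(0,0,255),(0,0),1)
cv2.imwrite('pics/'+sys.argv[4],a)
for n in('tray','pocket','corner','handle'): print(n,[(round(x['p'],2),np.round(x['centre'],4)) for x in spot_point(n,'wrist')])
E
python3 tf.py .581 .106 -.22 t5.png
```

```text
9.6167 [ 0.0396  0.2014 -0.1697  1.9937  0.042   0.9218 -0.3556] [ 0.4981 -0.0075  0.2875] [ 1.0456  0.0976 -0.0106]
[[ 0.2029  0.9788  0.0276]
 [ 0.9792 -0.203   0.0038]
 [ 0.0094  0.0263 -0.9996]]
tray [(0.83, array([ 0.5799,  0.1079, -0.0011])), (0.69, array([ 0.5008, -0.003 ,  0.1701]))]
pocket [(0.74, array([0.4635, 0.0963, 0.0067]))]
corner [(0.68, array([ 0.469 ,  0.0697, -0.0038]))]
handle [(0.72, array([0.5821, 0.1058, 0.0954]))]
```

View pics/t5.png

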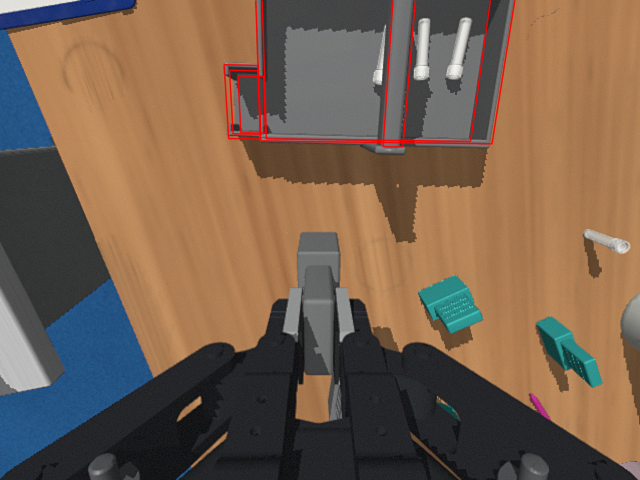

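```bash
cat > tf2.py <<'E'
from h import *
import sys
d=read_camera('wrist');p=[float(v) for v in sys.argv[1:4]]
x0,y0,w,h,s=[int(v) for v in sys.argv[5:10]]
im=crop(d,x0,y0,w,h,s)
P=tray_polys()+[box(-.123,-.1,-.0595,-.0105,.043),box(-.123,-.1,-.0595,-.0105,.007)]
draw(d,im,*p,P,(0,0,255),(x0,y0),s);cv2.imwrite('pics/'+sys.argv[4],im)
E
python3 tf2.py .581 .106 -.22 t6.png 210 0 310 165 2; python3 tf2.py .581 .106 -.22 t7.png 215 50 80 100 6
```

```text
(no output)
```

View pics/t6.png

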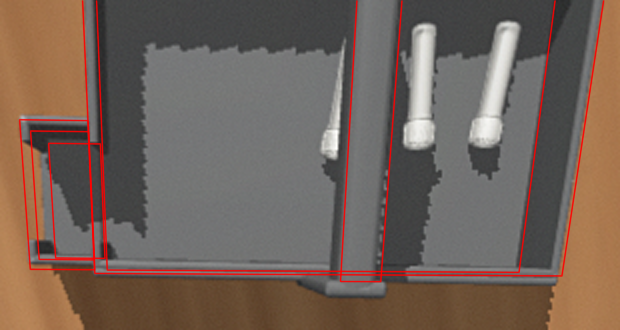

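View pics/t7.png

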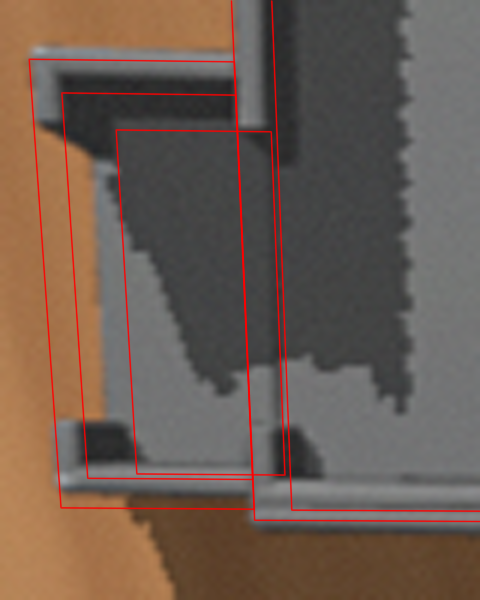

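```bash
python3 tf2.py .581 .1075 -.21 t8.png 215 50 80 100 6; python3 tf2.py .581 .1075 -.21 t9.png 430 60 80 100 6
```

```text
(no output)
```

View pics/t8.png

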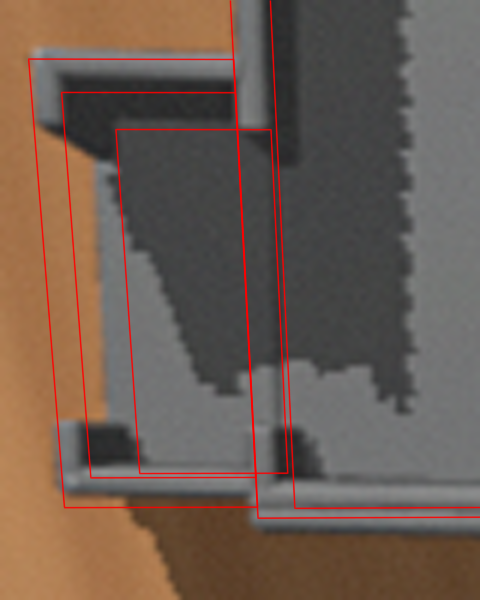

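View pics/t9.png

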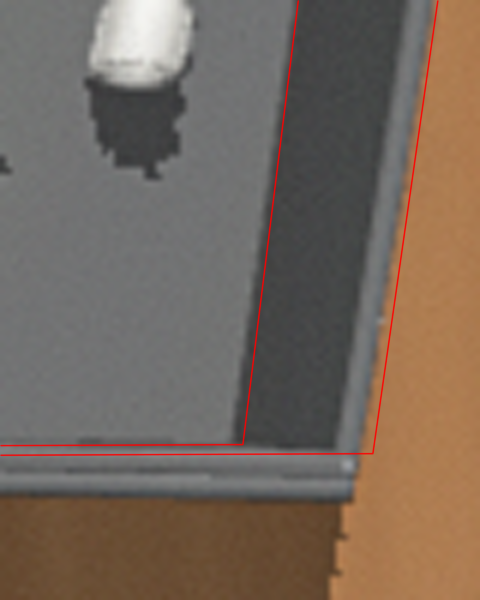

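```bash
python3 go.py .4621 .0978 .185 -.231
```

```text
t 10.0667 tcp [ 0.499 -0.01   0.286] shift cm [ 9.728 -6.128 10.054]
tool y yaw -0.2106989115030159 z [ 0.026  0.003 -1.   ] w 0.1376365221741017
twist 0.020301088496984088
```

move_arm(
  gripper=[0,0,0,0,0],
  xyz=[
    [3.2,-2,0],
    [6.4,-4,1.5],
    [9.2,-5.8,4],
    [9.7,-6.1,7.5],
    [9.7,-6.1,10],
  ],
  twist=[0.02,0.02,0.02,0.02,0.02],
)

```text
t: 10.48
eef_pos: [0.4609, 0.1009, 0.1843]
tool_rot: [0.006, 0.782, 0.623, 0.012]
contact_force: [0.3, -1.7, -1.2]
gripper_width: 0.128
```

move_arm(
  gripper=[0,0],
  xyz=[
    [0,0,0],
    [0,0,0],
  ],
  twist=[0,0],
)

```text
t: 10.65
eef_pos: [0.4616, 0.0977, 0.1852]
tool_rot: [0.006, 0.783, 0.621, 0.01]
contact_force: [1.0, -0.0, -0.1]
gripper_width: 0.132
```

```bash
python3 go.py .4621 .0978 .185 -.231;python3 tf2.py .5805 .1065 -.231 t10.png 130 50 400 300 2; python3 go.py .4621 .0978 .185 -.231
```

```text
t 10.65 tcp [0.462 0.098 0.185] shift cm [0.02  0.05  0.019]
tool y yaw -0.22962573428274785 z [ 0.023  0.003 -1.   ] w 0.13183733553995658
twist 0.0013742657172521877
t 10.7 tcp [0.463 0.098 0.186] shift cm [-0.013 -0.054  0.142]
tool y yaw -0.2303474761435334 z [ 0.026  0.003 -1.   ] w 0.12850228141410822
twist 0.0006525238564665248
```

View pics/t10.png

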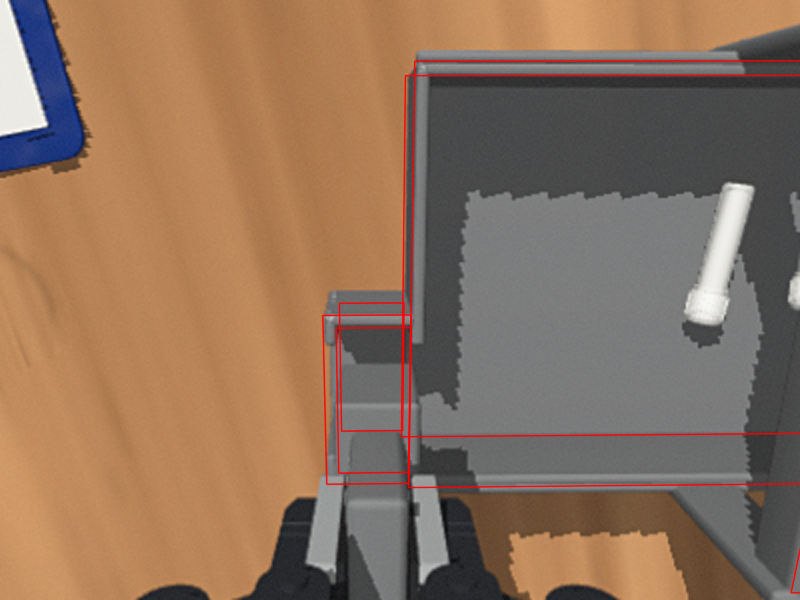

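```bash
cat > gd.py <<'E'
from h import *
import sys
d=read_camera('wrist');x,y,a,z=[float(v) for v in sys.argv[1:5]]
C=(270,210);im=crop(d,*C,100,130,6);draw(d,im,x,y,a,gate_polys()[:2],(0,0,255),C,6,z)
P=[box(-.123,-.1,-.0595,-.0105,.043)];draw(d,im,.5805,.1065,-.231,P,(0,255,0),C,6)
cv2.imwrite('pics/'+sys.argv[5],im[:600])
E
python3 gd.py .4640 .098 -.231 .069 g11.png
```

```text
(no output)
```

View pics/g11.png

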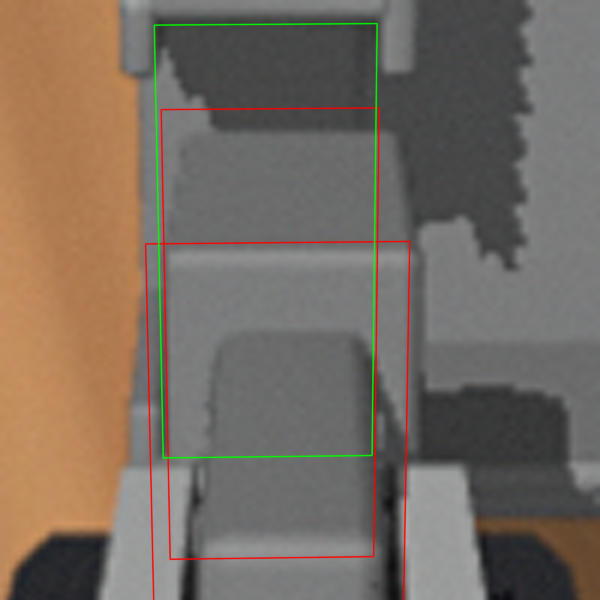

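move_arm(
  gripper=[0,0,0,0,0],
  xyz=[
    [0.1,-0.11,0.5],
    [0.1,-0.11,1.5],
    [0.1,-0.11,2.3],
    [0.1,-0.11,2.8],
    [0.1,-0.11,3.2],
  ],
  twist=[0,0,0,0,0],
)

```text
t: 11.17
eef_pos: [0.4617, 0.0993, 0.153]
tool_rot: [0.007, 0.783, 0.621, 0.011]
contact_force: [-1.1, 0.4, -0.9]
gripper_width: 0.129
```

```bash
python3 st.py; python3 gd.py .4640 .098 -.231 .037 g12.png
```

```text
11.1667 [-0.1611  0.3684 -0.2196  2.1588  0.1496  0.6029 -0.7173] [0.4617 0.0993 0.153 ] [-1.1303  0.3985 -0.893 ]
[[ 0.2273  0.9735  0.0253]
 [ 0.9738 -0.2274  0.0031]
 [ 0.0088  0.0239 -0.9997]]
```

View pics/g12.png

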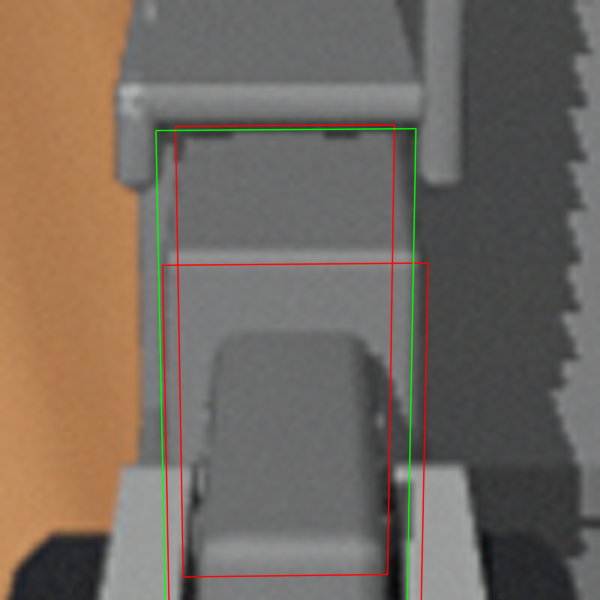

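move_arm(
  gripper=[0,0,0,0],
  xyz=[
    [0,0,0.5],
    [0,0,1],
    [0,0,1.5],
    [0,0,1.8],
  ],
  twist=[0,0,0,0],
)

```text
t: 11.55
eef_pos: [0.4623, 0.0995, 0.1352]
tool_rot: [0.007, 0.783, 0.622, 0.011]
contact_force: [-0.4, 0.3, 0.2]
gripper_width: 0.133
```

```bash
python3 st.py; python3 gd.py .4640 .098 -.231 .019 g13.png
```

```text
11.55 [-0.1701  0.4013 -0.2103  2.1676  0.1652  0.5615 -0.7315] [0.4623 0.0995 0.1352] [-0.3538  0.3426  0.1792]
[[ 0.2271  0.9735  0.0257]
 [ 0.9738 -0.2273  0.0033]
 [ 0.0091  0.0243 -0.9997]]
```

View pics/g13.png

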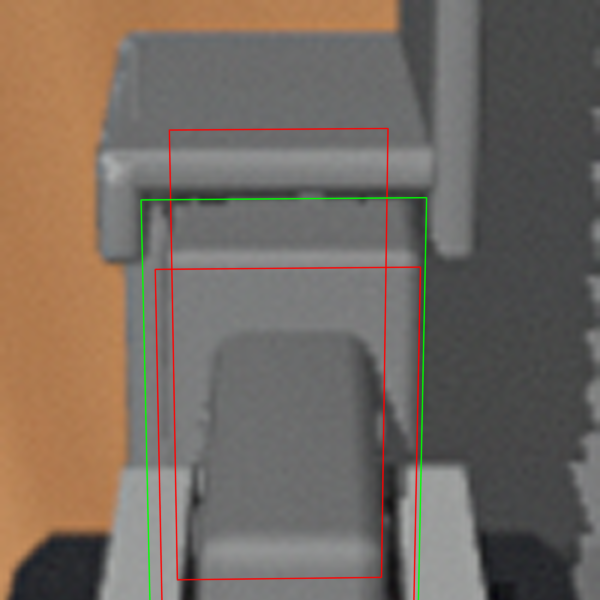

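Inside the pocket with no contact force. Down to the floor.

move_arm(
  gripper=[0,0,0,0],
  xyz=[
    [0,0,0.5],
    [0,0,0.9],
    [0,0,1.2],
    [0,0,1.3],
  ],
  twist=[0,0,0,0],
)

```text
t: 11.93
eef_pos: [0.4627, 0.0998, 0.1239]
tool_rot: [0.007, 0.783, 0.621, 0.011]
contact_force: [-9.9, -1.7, 35.2]
gripper_width: 0.132
```

```bash
python3 st.py; python3 gd.py .4640 .098 -.231 .007 g14.png
```

```text
11.9333 [-0.1773  0.4228 -0.2033  2.1721  0.1756  0.5361 -0.7419] [0.4627 0.0998 0.1239] [-9.9474 -1.73   35.2013]
[[ 0.2274  0.9735  0.0256]
 [ 0.9738 -0.2276  0.0028]
 [ 0.0086  0.0243 -0.9997]]
```

View pics/g14.png

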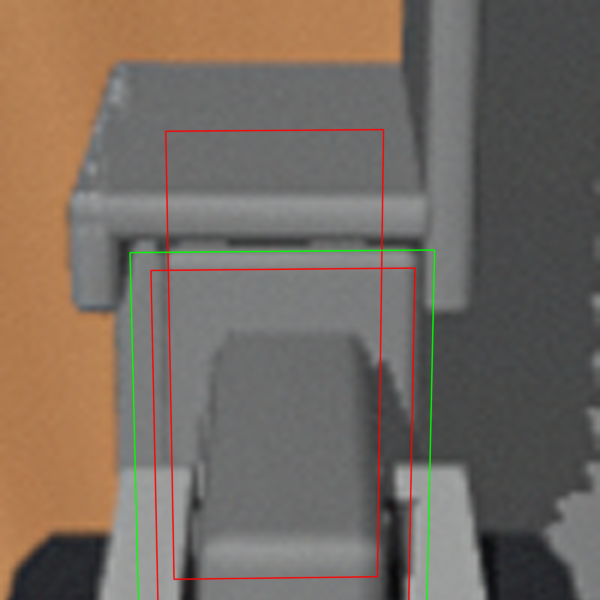

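move_arm(
  gripper=[0,0.35,0.5,0.5],
  xyz=[
    [0,0,-0.2],
    [0,0,-0.2],
    [0,0,-0.2],
    [0,0,-0.2],
  ],
  twist=[0,0,0,0],
)

```text
t: 12.32
eef_pos: [0.4628, 0.0996, 0.1247]
tool_rot: [0.007, 0.783, 0.622, 0.011]
contact_force: [0.2, 0.2, -0.0]
gripper_width: 0.497
```

```bash
python3 st.py; python3 gd.py .4640 .098 -.231 .007 g15.png
```

```text
12.3167 [-0.1759  0.4211 -0.204   2.1721  0.1746  0.5369 -0.7399] [0.4628 0.0996 0.1247] [ 0.1933  0.2348 -0.0412]
[[ 0.2271  0.9735  0.0263]
 [ 0.9738 -0.2273  0.0035]
 [ 0.0094  0.0248 -0.9996]]
```

View pics/g15.png

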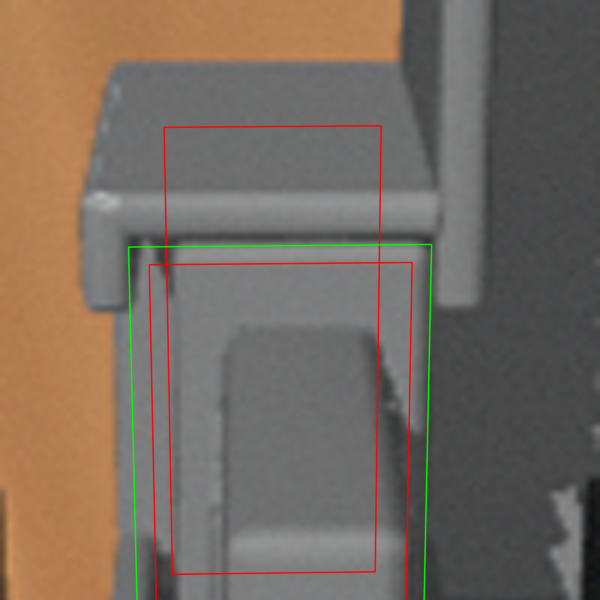

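move_arm(
  gripper=[0.6,0.6,0.6,0.6,0.6],
  xyz=[
    [0,0,-2],
    [0,0,-5],
    [0,0,-9],
    [0,0,-12],
    [-3,0,-14],
  ],
  twist=[0,0,0,0,0],
)

```text
t: 12.78
eef_pos: [0.4544, 0.0748, 0.2681]
tool_rot: [0.007, 0.781, 0.624, 0.015]
contact_force: [2.1, -0.1, 0.7]
gripper_width: 0.603
```

```bash
python3 st.py; cat > v.py <<'E'
from h import *
import sys
d=read_camera('wrist');p=[float(v) for v in sys.argv[1:4]]
im=d['pixels'][:,:,::-1].copy();cv2.imwrite('pics/raw_'+sys.argv[4],im)
draw(d,im,*p,tray_polys()[:3],(0,0,255),(0,0),1)
c=rt(*p,[[-.1115,-.035,.007]])[0];draw(d,im,c[0],c[1],p[2],gate_polys(),(0,255,0),(0,0),1,.007)
cv2.imwrite('pics/'+sys.argv[4],im)
for n in('tray','handle','pocket','gate'): print(n,[(round(x['p'],2),np.round(x['centre'],4)) for x in spot_point(n,'wrist')])
E
python3 v.py .5805 .1075 -.231 v16.png
```

```text
12.7833 [-0.0784  0.1662 -0.2439  2.0919  0.0567  0.856  -0.5771] [0.4544 0.0748 0.2681] [ 2.06   -0.1374  0.7354]
[[ 0.2201  0.9749  0.0323]
 [ 0.9754 -0.2204  0.0077]
 [ 0.0146  0.0298 -0.9994]]
tray [(0.61, array([ 5.793e-01,  1.076e-01, -4.000e-04]))]
handle [(0.92, array([0.5799, 0.105 , 0.0971]))]
pocket [(0.77, array([0.4658, 0.0964, 0.0045]))]
gate [(0.89, array([0.4667, 0.102 , 0.0087])), (0.81, array([ 7.352e-01, -2.156e-01, -7.000e-04])), (0.7, array([ 0.6175, -0.128 ,  0.0012]))]
```

View pics/v16.png

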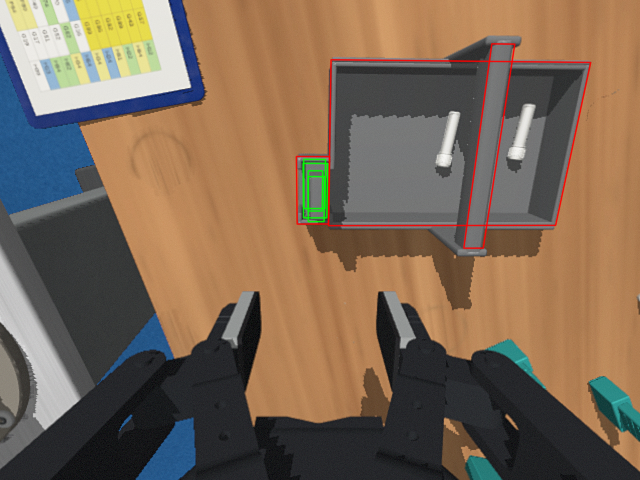

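```bash
python3 go.py .5788 .1065 .23 -.231; python3 go.py .5788 .1065 .147 -.231
```

```text
t 13.0333 tcp [0.452 0.07  0.264] shift cm [ 6.425 11.425  3.738]
tool y yaw -0.22998355825152902 z [ 0.026  0.003 -1.   ] w 0.604810097114063
twist 0.001016441748471042
t 13.0333 tcp [0.452 0.07  0.264] shift cm [ 6.349 11.223 12.035]
tool y yaw -0.22998355825152902 z [ 0.026  0.003 -1.   ] w 0.604810097114063
twist 0.001016441748471042
```

move_arm(
  gripper=[0.6,0.6,0.6,0.6,0.6],
  xyz=[
    [2,3.4,0],
    [4,6.8,0.5],
    [5.8,10,2],
    [6.4,11.3,4],
    [6.4,11.3,5.5],
  ],
  twist=[0,0,0,0,0],
)

```text
t: 13.45
eef_pos: [0.5808, 0.109, 0.2099]
tool_rot: [0.006, 0.783, 0.622, 0.012]
contact_force: [-0.0, -0.0, -0.2]
gripper_width: 0.6
```

```bash
python3 go.py .5788 .1065 .147 -.231; python3 v.py .5805 .1075 -.231 v17.png;python3 go.py .5788 .1065 .147 -.231
```

```text
t 13.45 tcp [0.581 0.109 0.21 ] shift cm [-0.356 -0.29   6.285]
tool y yaw -0.22765555688888514 z [ 0.026  0.005 -1.   ] w 0.599655242518996
twist 0.0033444431111149253
tray [(0.82, array([0.5825, 0.1057, 0.0014]))]
handle [(0.91, array([0.5815, 0.1058, 0.096 ])), (0.38, array([0.6251, 0.1146, 0.0049]))]
pocket [(0.76, array([0.4651, 0.1008, 0.005 ]))]
gate [(0.83, array([0.4671, 0.1027, 0.0074]))]
t 13.7 tcp [0.578 0.107 0.213] shift cm [-0.102 -0.044  6.582]
tool y yaw -0.22867444725346245 z [ 0.025  0.003 -1.   ] w 0.5959954028426672
twist 0.0023255527465375625
```

View pics/v17.png

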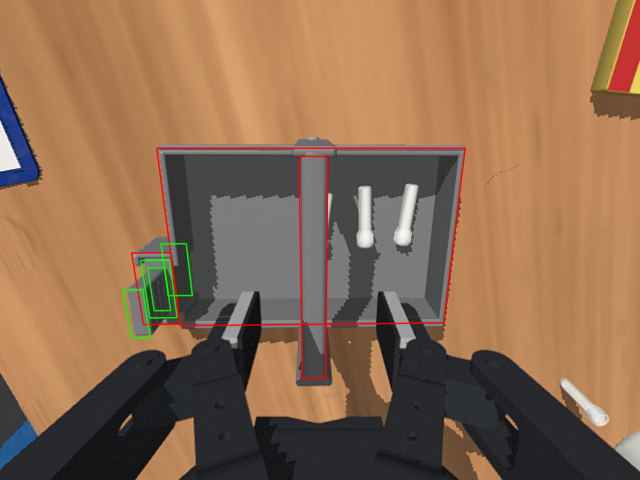

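move_arm(
  gripper=[0.6,0.6,0.5,0.3,0],
  xyz=[
    [-0.1,0,3],
    [-0.1,0,5.5],
    [-0.1,0,6.5],
    [-0.1,0,6.5],
    [-0.1,0,6.5],
  ],
  twist=[0,0,0,0,0],
  squeeze=90,
)

```text
t: 14.12
eef_pos: [0.5799, 0.1061, 0.1488]
tool_rot: [0.007, 0.783, 0.622, 0.012]
contact_force: [-0.4, 0.8, -0.1]
gripper_width: 0.228
```

move_arm(
  gripper=[0,0,0,0,0],
  xyz=[
    [0,0,0],
    [0,0,0],
    [0,0,0],
    [0,0,-0.5],
    [0,0,-2],
  ],
  twist=[0,0,0,0,0],
)

```text
t: 14.53
eef_pos: [0.578, 0.1054, 0.1666]
tool_rot: [0.006, 0.783, 0.622, 0.01]
contact_force: [-0.7, 0.0, -3.9]
gripper_width: 0.146
```

```bash
python3 st.py; python3 - <<'E'
from h import *
for c in('side','wrist'):
    d=read_camera(c);im=d['pixels'][:,:,::-1]
    cv2.imwrite(f'pics/l18{c}.png',im if c=='wrist' else crop(d,220,130,180,140,4))
E
```

```text
14.5333 [-0.1333  0.498  -0.2004  1.8866  0.1471  0.7482 -0.6449] [0.578  0.1054 0.1666] [-0.6987  0.0151 -3.9219]
[[ 0.2269  0.9737  0.0229]
 [ 0.9739 -0.227   0.0024]
 [ 0.0076  0.0218 -0.9997]]
```

View pics/l18wrist.png

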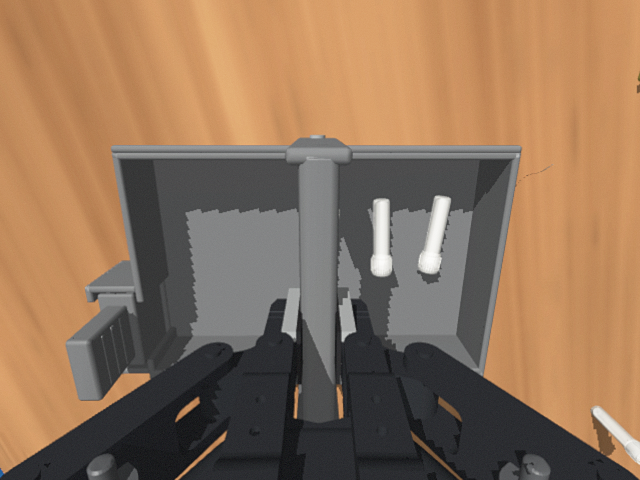

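View pics/l18side.png

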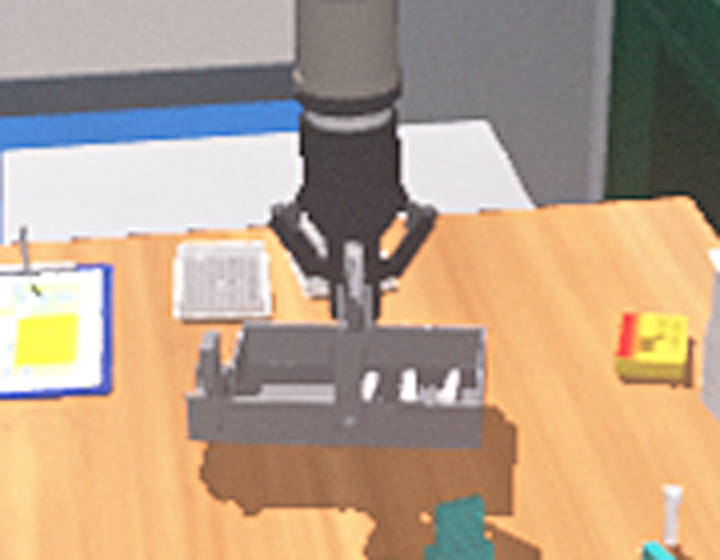

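move_arm(
  gripper=[0,0,0,0,0],
  xyz=[
    [0,0,-2],
    [0,0,-5],
    [0,0,-8.5],
    [0,0,-12],
    [0,0,-15.5],
  ],
  twist=[0.03,0.07,0.12,0.17,0.22],
)

```text
t: 15.05
eef_pos: [0.5747, 0.1051, 0.3237]
tool_rot: [0.005, 0.847, 0.531, 0.012]
contact_force: [0.9, -0.1, -4.0]
gripper_width: 0.148
```

move_arm(
  gripper=[0,0,0,0,0],
  xyz=[
    [0,0,-3.5],
    [0,0,-7],
    [0,0,-10.5],
    [0,0,-14],
    [0,0,-17.5],
  ],
  twist=[0.03,0.05,0.05,0.05,0.05],
)

```text
t: 15.47
eef_pos: [0.5701, 0.1045, 0.4989]
tool_rot: [0.005, 0.86, 0.51, 0.012]
contact_force: [0.6, 0.6, -3.7]
gripper_width: 0.147
```

move_arm(
  gripper=[0,0,0,0,0],
  xyz=[
    [0,0,-3.5],
    [0,0,-7],
    [0,0,-10.5],
    [0,0,-14],
    [0,0,-17.5],
  ],
  twist=[0,0,0,0,0],
)

```text
t: 15.88
eef_pos: [0.5657, 0.1039, 0.6738]
tool_rot: [0.005, 0.86, 0.51, 0.012]
contact_force: [1.9, -0.2, -4.0]
gripper_width: 0.142
```

```bash
python3 st.py
```

```text
15.8833 [-0.1815  0.2026 -0.1465  1.1325  0.0357  1.7828 -0.8163] [0.5657 0.1039 0.6738] [ 1.9363 -0.1876 -4.0282]
[[ 0.4789  0.8775  0.0262]
 [ 0.8777 -0.4791  0.0029]
 [ 0.0151  0.0216 -0.9997]]
```

move_arm(
  gripper=[0,0,0,0,0],
  xyz=[
    [0,0,-4],
    [0,0,-8],
    [0,0,-12],
    [0,0,-16],
    [0,0,-20],
  ],
  twist=[0,0,0,0,0],
)

```text
t: 16.3
eef_pos: [0.5555, 0.1017, 0.7513]
tool_rot: [0.011, 0.86, 0.51, 0.028]
contact_force: [0.1, 1.0, -4.2]
gripper_width: 0.143
```

```bash
python3 st.py
```

```text
16.3 [-0.6824  0.2154  0.5525  0.9807 -0.1193  1.9143 -0.6869] [0.5555 0.1017 0.7513] [ 0.097   1.0025 -4.1853]
[[ 0.4779  0.8765  0.0591]
 [ 0.8777 -0.4791  0.0084]
 [ 0.0357  0.0478 -0.9982]]
```

move_arm(
  gripper=[0,0,0,0,0],
  xyz=[
    [0,0,-4],
    [0,0,-8],
    [0,0,-12],
    [0,0,-16],
    [0,0,-20],
  ],
  twist=[0,0,0,0,0],
)

```text
t: 16.72
eef_pos: [0.5239, 0.0954, 0.7825]
tool_rot: [0.02, 0.858, 0.51, 0.054]
contact_force: [0.1, -0.6, -3.3]
gripper_width: 0.145
```

```bash
python3 st.py
```

```text
16.7167 [-0.8543  0.1461  0.7119  0.9991 -0.1039  1.9145 -0.6932] [0.5239 0.0954 0.7825] [ 0.0564 -0.5568 -3.3058]
[[ 0.4747  0.8729  0.1128]
 [ 0.8772 -0.4796  0.02  ]
 [ 0.0716  0.0895 -0.9934]]
```

move_arm(
  gripper=[0,0,0,0,0],
  xyz=[
    [-1.8,-2.3,-2.9],
    [-3.6,-4.6,-5.8],
    [-5.4,-6.9,-8.7],
    [-7.2,-9.2,-11.6],
    [-9,-11.5,-14.5],
  ],
  twist=[0,0,0,0,0],
)

```text
t: 17.13
eef_pos: [0.4633, 0.0832, 0.7977]
tool_rot: [0.021, 0.856, 0.513, 0.068]
contact_force: [0.7, -1.5, -3.9]
gripper_width: 0.146
```

```bash
python3 st.py
```

```text
17.1333 [-0.6924  0.0026  0.3837  1.0826  0.0082  1.9144 -0.7963] [0.4633 0.0832 0.7977] [ 0.6674 -1.5077 -3.8574]
[[ 0.4647  0.8747  0.1377]
 [ 0.8803 -0.4732  0.0348]
 [ 0.0955  0.105  -0.9899]]
```

move_arm(
  gripper=[0,0,0,0,0],
  xyz=[
    [0.8,0.9,-4],
    [1.6,1.8,-8],
    [2.4,2.7,-12],
    [3.2,3.6,-16],
    [4,4.5,-20],
  ],
  twist=[0,0,0,0,0],
)

```text
t: 17.55
eef_pos: [0.481, 0.0811, 0.8218]
tool_rot: [0.028, 0.856, 0.507, 0.093]
contact_force: [0.1, -0.5, -3.2]
gripper_width: 0.145
```

move_arm(
  gripper=[0,0,0,0,0],
  xyz=[
    [0.9,1,-4],
    [1.8,2,-8],
    [2.7,3,-12],
    [3.6,4,-16],
    [4.5,5,-20],
  ],
  twist=[0,0,0,0,0],
)

```text
t: 17.97
eef_pos: [0.4877, 0.0856, 0.8458]
tool_rot: [0.036, 0.853, 0.507, 0.117]
contact_force: [0.3, 0.2, -3.4]
gripper_width: 0.143
```

```bash
python3 st.py
```

```text
17.9667 [-1.3086  0.0587  1.1412  0.9553 -0.0728  1.915  -0.7055] [0.4877 0.0856 0.8458] [ 0.2908  0.152  -3.4071]
[[ 0.4578  0.8569  0.2367]
 [ 0.8739 -0.4827  0.0572]
 [ 0.1633  0.1807 -0.9699]]
```

move_arm(
  gripper=[0,0,0,0,0],
  xyz=[
    [1.1,1.3,-3.8],
    [2.2,2.6,-7.6],
    [3.3,3.9,-11.4],
    [4.4,5.2,-15.2],
    [5.5,6.5,-19],
  ],
  twist=[0,0,0,0,0],
)

```text
t: 18.38
eef_pos: [0.4968, 0.0856, 0.8689]
tool_rot: [0.045, 0.851, 0.504, 0.142]
contact_force: [-0.9, -0.7, -3.3]
gripper_width: 0.147
```

move_arm(
  gripper=[0,0,0,0,0],
  xyz=[
    [1.2,1.4,-3.8],
    [2.4,2.8,-7.6],
    [3.6,4.2,-11.4],
    [4.8,5.6,-15.2],
    [6,7,-19],
  ],
  twist=[0,0,0,0,0],
)

```text
t: 18.8
eef_pos: [0.5003, 0.0874, 0.892]
tool_rot: [0.053, 0.847, 0.502, 0.166]
contact_force: [0.1, 0.2, -5.0]
gripper_width: 0.149
```

```bash
python3 st.py
```

```text
18.8 [-0.9841  0.0987  0.8497  0.8087 -0.1061  1.9154 -0.7039] [0.5003 0.0874 0.892 ] [ 0.0563  0.2234 -4.9751]
[[ 0.4405  0.8332  0.3343]
 [ 0.8684 -0.4899  0.0765]
 [ 0.2275  0.2566 -0.9394]]
```

move_arm(
  gripper=[0,0,0,0,0],
  xyz=[
    [1.4,1.7,-3.6],
    [2.8,3.4,-7.2],
    [4.2,5.1,-10.8],
    [5.6,6.8,-14.4],
    [7,8.5,-18],
  ],
  twist=[0,0,0,0,0],
)

```text
t: 19.22
eef_pos: [0.5076, 0.0884, 0.9136]
tool_rot: [0.061, 0.843, 0.5, 0.189]
contact_force: [0.5, 0.5, -3.5]
gripper_width: 0.144
```

move_arm(
  gripper=[0,0,0,0,0],
  xyz=[
    [1.5,1.8,-3.5],
    [3,3.6,-7],
    [4.5,5.4,-10.5],
    [6,7.2,-14],
    [7.5,9,-17.5],
  ],
  twist=[0,0,0,0,0],
)

```text
t: 19.63
eef_pos: [0.5113, 0.0888, 0.935]
tool_rot: [0.07, 0.838, 0.497, 0.213]
contact_force: [-0.2, -0.1, -3.6]
gripper_width: 0.144
```

move_arm(
  gripper=[0,0,0,0,0],
  xyz=[
    [1.6,1.9,-3.4],
    [3.2,3.8,-6.8],
    [4.8,5.7,-10.2],
    [6.4,7.6,-13.6],
    [8,9.5,-17],
  ],
  twist=[0,0,0,0,0],
)

```text
t: 20.05
eef_pos: [0.5123, 0.0892, 0.9556]
tool_rot: [0.078, 0.834, 0.494, 0.235]
contact_force: [-0.3, -1.0, -4.6]
gripper_width: 0.143
```

```bash
python3 st.py; python3 - <<'E'
from h import *
for c in('side','wrist','top'):
    d=read_camera(c);cv2.imwrite(f'pics/u19{c}.png',d['pixels'][:,:,::-1])
E
```

```text
20.05 [-0.746   0.1561  0.6698  0.5976 -0.1587  1.9155 -0.7   ] [0.5123 0.0892 0.9556] [-0.3167 -0.992  -4.5794]
[[ 0.4015  0.7868  0.4687]
 [ 0.8598 -0.5001  0.1031]
 [ 0.3155  0.3616 -0.8773]]
```

View pics/u19wrist.png

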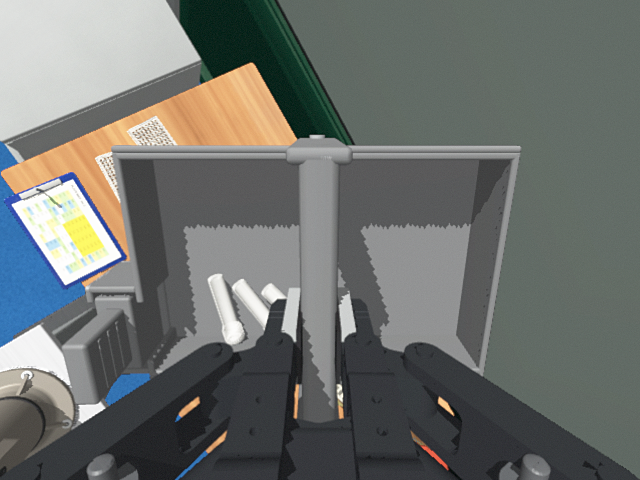

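View pics/u19side.png

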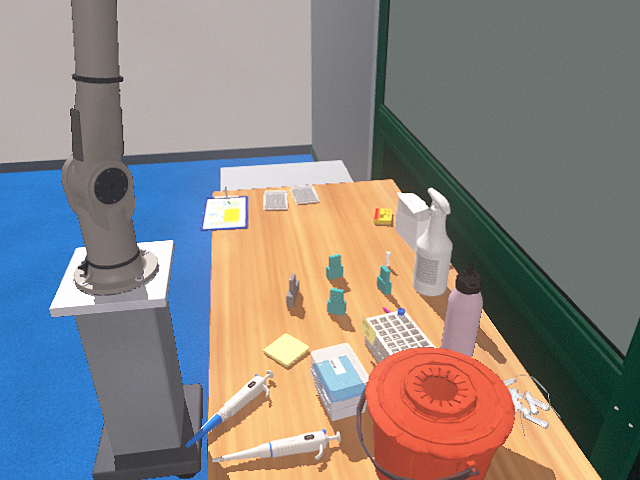

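The lean is 0.5 rad, with the -x end and the -y side both down. The vials have slid past the handle, around (225,310). The gate is in place at (95,350). Next I'll lower to under 0.4 m with the lean kept.

move_arm(
  gripper=[0,0,0,0,0],
  xyz=[
    [-0.7,-0.8,1.9],
    [-1.8,-2.1,5],
    [-3,-3.4,8.4],
    [-4.2,-4.8,11.8],
    [-5.4,-6.2,15.2],
  ],
  twist=[0,0,0,0,0],
)

```text
t: 20.62
eef_pos: [0.5124, 0.0898, 0.7807]
tool_rot: [0.077, 0.833, 0.495, 0.236]
contact_force: [0.9, -0.8, -3.0]
gripper_width: 0.145
```

move_arm(
  gripper=[0,0,0,0,0],
  xyz=[
    [-1.2,-1.4,3.4],
    [-2.4,-2.8,6.8],
    [-3.6,-4.2,10.2],
    [-4.8,-5.6,13.6],
    [-6,-7,17],
  ],
  twist=[0,0,0,0,0],
)

```text
t: 21.03
eef_pos: [0.5131, 0.0901, 0.5871]
tool_rot: [0.077, 0.833, 0.494, 0.235]
contact_force: [0.9, 0.6, -4.3]
gripper_width: 0.145
```

```bash
python3 st.py; python3 - <<'E'
from h import *
for c in('wrist',):
    d=read_camera(c);cv2.imwrite(f'pics/u20{c}.png',d['pixels'][:,:,::-1])
E
```

```text
21.0333 [-0.9392 -0.2202  0.4997  1.7695  0.2302  1.0801 -0.9826] [0.5131 0.0901 0.5871] [ 0.9479  0.6456 -4.3485]
[[ 0.4011  0.7871  0.4686]
 [ 0.8597 -0.5001  0.104 ]
 [ 0.3162  0.3611 -0.8773]]
```

View pics/u20wrist.png

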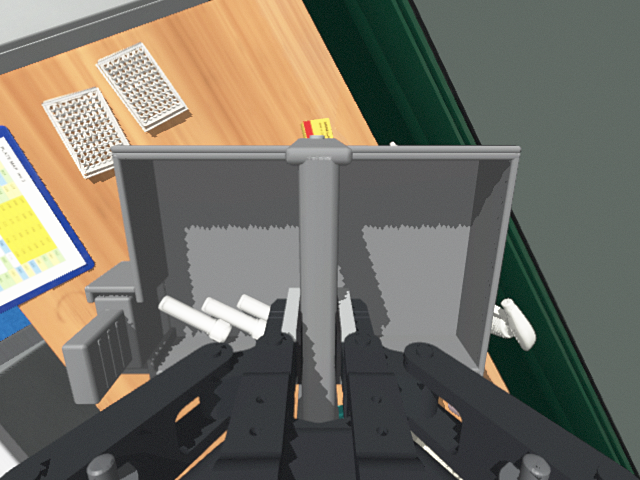

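move_arm(
  gripper=[0,0,0,0,0],
  xyz=[
    [-0.4,-0.5,3.3],
    [-0.9,-0.9,6.6],
    [-1.3,-1.4,10],
    [-1.8,-1.9,13.2],
    [-2.2,-2.3,16.5],
  ],
  twist=[-0.08,-0.16,-0.24,-0.32,-0.4],
)

```text
t: 21.5
eef_pos: [0.5651, 0.1002, 0.4297]
tool_rot: [0.123, 0.717, 0.651, 0.216]
contact_force: [0.6, 0.8, -4.7]
gripper_width: 0.148
```

move_arm(
  gripper=[0,0,0],
  xyz=[
    [0,0,0],
    [0,0,0],
    [0,0,0],
  ],
  twist=[0,0,0],
)

```text
t: 21.75
eef_pos: [0.5654, 0.1006, 0.432]
tool_rot: [0.123, 0.719, 0.649, 0.217]
contact_force: [0.3, -0.3, -3.2]
gripper_width: 0.144
```

```bash
python3 st.py; python3 - <<'E'
from h import *
for c in('wrist','side'):
    d=read_camera(c);cv2.imwrite(f'pics/u21{c}.png',d['pixels'][:,:,::-1])
E
```

```text
21.75 [-1.0006 -0.0287  0.6985  1.9683  0.0896  0.6942 -0.4543] [0.5654 0.1006 0.432 ] [ 0.3    -0.3049 -3.2475]
[[ 0.0642  0.8794  0.4717]
 [ 0.9863 -0.1278  0.1041]
 [ 0.1518  0.4585 -0.8756]]
```

View pics/u21wrist.png

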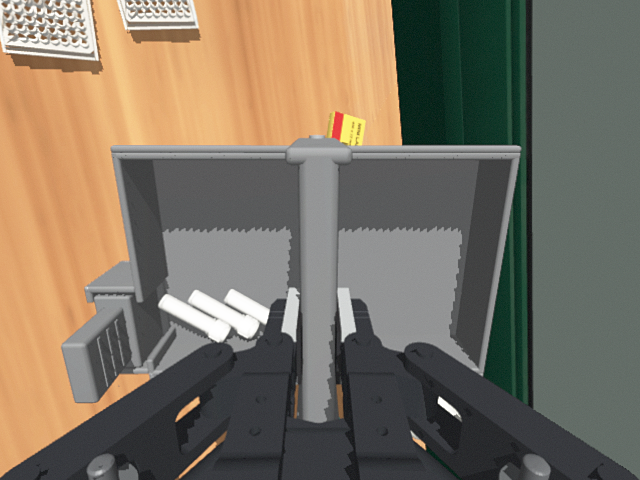

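View pics/u21side.png

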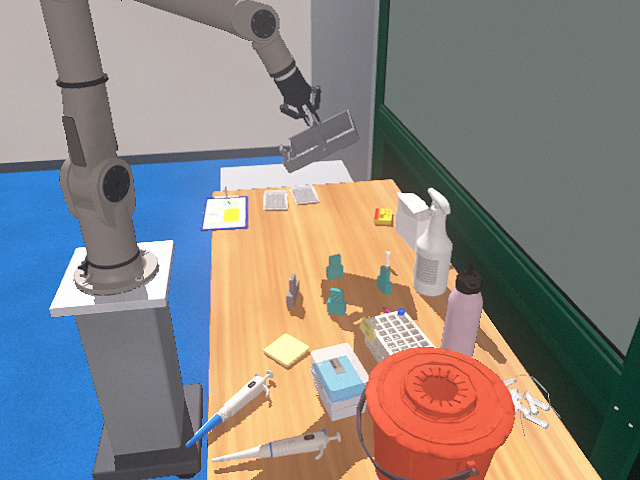

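```bash
cat > vp.py <<'E'
from h import *
from scipy.spatial.transform import Rotation as R
import sys
o=get_obs();d=read_camera('wrist');M=R.from_quat(o['tool_rot'],scalar_first=True).as_matrix()
T=np.c_[M[:,1],M[:,0],-M[:,2]]; org=o['eef_pos']+M[:,2]*.054-T[:,2]*.093
print('handle z',(o['eef_pos']+M[:,2]*.054)[2],'corner',(org+T@[-.098,-.063,0])[2],'angles x,y,z',np.arccos(T[2]))
P=[b for b in tray_polys()[:3]]+[box(-.096,.096,-.061,.061,.007)]
im=d['pixels'][:,:,::-1].copy()
for p in P: cv2.polylines(im,[np.round(proj(d,org+p@T.T)).astype(int)],True,(0,0,255),1,cv2.LINE_AA)
cv2.imwrite('pics/'+sys.argv[1],im)
for n in('vial_0','gate','handle','pocket'):
  for x in spot_point(n,'wrist'): print(n,round(x['p'],2),np.round(T.T@(np.array(x['centre'])-org),4))
if len(sys.argv)>2:
  uv=np.array(eval(sys.argv[2]),float)
  m=(uv-[d['cx'],d['cy']])/[d['fx'],d['fy']]
  r=np.c_[m,np.ones(len(m))]@np.array(d['R']);c=-np.array(d['R']).T@d['t']
  r=r@T;c=T.T@(c-org);print(c+r*((.0135-c[2])/r[:,2])[:,None])
E
python3 vp.py vp1.png "[[165,301],[222,333],[195,296],[250,330],[230,294],[265,320]]"
```

```text
handle z 0.38533168260079265 corner 0.2492950207684643 angles x,y,z [1.09334612 1.4171901  0.50558457]
vial_0 0.9 [-0.0321 -0.0373  0.0057]
vial_0 0.84 [-0.0825 -0.0433  0.0089]
vial_0 0.84 [-0.0619 -0.0375  0.0034]
gate 0.74 [-0.1134 -0.0289  0.004 ]
handle 0.74 [-0.0002 -0.0004  0.0934]
pocket 0.61 [-0.114  -0.0373  0.0042]
[[-0.09803619 -0.03128642  0.0135    ]
 [-0.06358623 -0.05502753  0.0135    ]
 [-0.07844441 -0.02775039  0.0135    ]
 [-0.04494179 -0.05277196  0.0135    ]
 [-0.0560395  -0.02636868  0.0135    ]
 [-0.03469643 -0.04526832  0.0135    ]]
```

View pics/vp1.png

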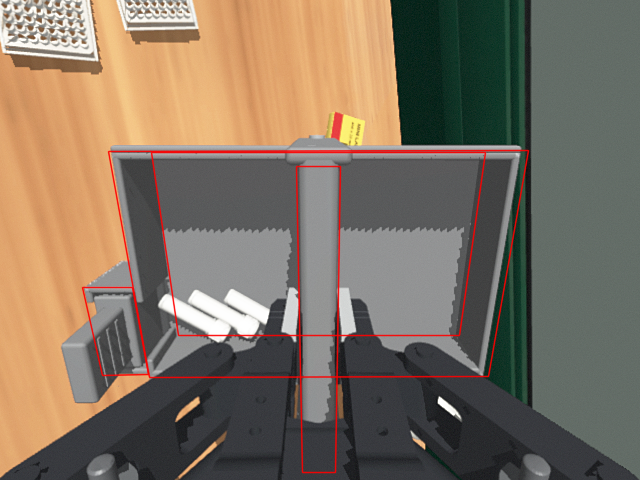

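move_arm(
  gripper=[0,0,0,0,0],
  xyz=[
    [0,0,0],
    [0,0,0],
    [0,0,0],
    [0,0,0],
    [0,0,0],
  ],
  twist=[-0.12,-0.24,-0.36,-0.45,-0.45],
)

```text
t: 22.52
eef_pos: [0.5646, 0.1002, 0.4301]
tool_rot: [0.168, 0.554, 0.794, 0.183]
contact_force: [0.3, 0.0, -4.4]
gripper_width: 0.143
```

```bash
python3 vp.py vp2.png
```

```text
handle z 0.3827810930408097 corner 0.25859977103111664 angles x,y,z [1.07377268 1.63548233 0.50199246]
vial_0 0.76 [-0.0376 -0.0401  0.0088]
vial_0 0.64 [-0.0831 -0.0428  0.0068]
vial_0 0.62 [-0.0649 -0.0363  0.0039]
gate 0.9 [-0.1133 -0.0327  0.0069]
handle 0.82 [ 0.0001 -0.0004  0.0945]
pocket 0.64 [-0.1114 -0.0351  0.0018]
pocket 0.27 [-0.1107 -0.033   0.0072]
```

View pics/vp2.png

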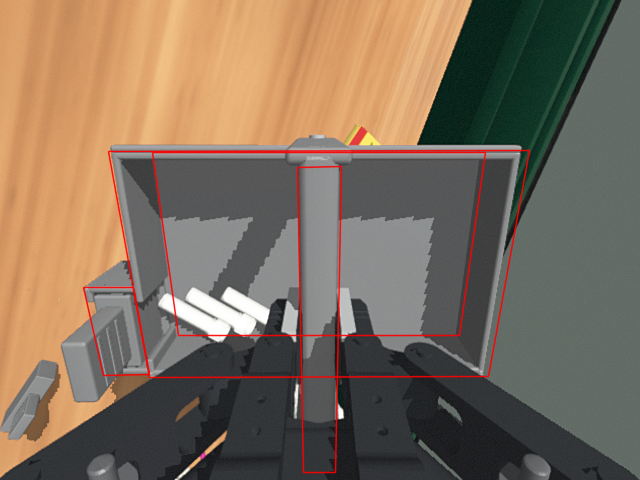

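move_arm(
  gripper=[0,0,0,0,0],
  xyz=[
    [0,0,0],
    [0,0,0],
    [0,0,0],
    [0,0,0],
    [0,0,0],
  ],
  twist=[-0.12,-0.24,-0.36,-0.4,-0.4],
)

```text
t: 23.18
eef_pos: [0.5645, 0.1003, 0.4298]
tool_rot: [0.201, 0.387, 0.888, 0.146]
contact_force: [-0.1, 0.5, -4.9]
gripper_width: 0.143
```

```bash
python3 vp.py vp3.png; python3 st.py
```

```text
handle z 0.382474406340793 corner 0.27571251385081236 angles x,y,z [1.14367664 1.8173943  0.50159426]
vial_0 0.96 [-0.0701 -0.016   0.0087]
vial_0 0.89 [-0.075  -0.0272  0.0025]
vial_0 0.61 [-0.0833 -0.0402  0.008 ]
gate 0.79 [-0.4156 -0.2022 -0.2037]
gate 0.76 [-0.2938 -0.0993 -0.2304]
gate 0.63 [-0.1115 -0.032   0.0037]
handle 0.94 [-0.0005  0.0001  0.0926]
pocket 0.62 [-0.1138 -0.0355  0.0044]
23.4333 [-1.0314 -0.0304  0.7293  1.9732  0.0922  0.6926  0.3947] [0.5645 0.1003 0.4298] [-0.0287 -0.5952 -4.3618]
[[-0.6191  0.6294  0.4695]
 [ 0.7466  0.6572  0.1034]
 [-0.2435  0.4146 -0.8768]]
```

View pics/vp3.png

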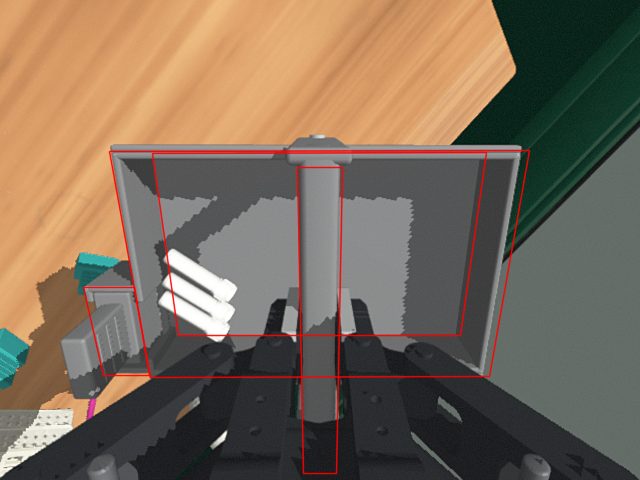

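move_arm(
  gripper=[0,0,0,0,0],
  xyz=[
    [0,0,0],
    [0,0,0],
    [0,0,0],
    [0,0,0],
    [0,0,0],
  ],
  twist=[0.1,0.2,0.3,0.4,0.5],
)

```text
t: 23.85
eef_pos: [0.5646, 0.1003, 0.4298]
tool_rot: [0.158, 0.597, 0.763, 0.191]
contact_force: [-0.7, -0.3, -4.4]
gripper_width: 0.148
```

move_arm(
  gripper=[0,0,0,0,0],
  xyz=[
    [0,0,0],
    [0,0,0],
    [0,0,0],
    [0,0,0],
    [0,0,0],
  ],
  twist=[0.1,0.2,0.3,0.37,0.37],
)

```text
t: 24.27
eef_pos: [0.5646, 0.1003, 0.4298]
tool_rot: [0.12, 0.726, 0.641, 0.217]
contact_force: [0.3, -0.9, -3.6]
gripper_width: 0.144
```

move_arm(
  gripper=[0,0,0,0,0],
  xyz=[
    [0,0,0],
    [0,0,0],
    [0,0,0],
    [0,0,0],
    [0,0,0],
  ],
  twist=[0,0,0,0,0],
)

```text
t: 24.68
eef_pos: [0.5646, 0.1003, 0.4298]
tool_rot: [0.121, 0.725, 0.643, 0.217]
contact_force: [-0.1, 0.9, -3.9]
gripper_width: 0.144
```

```bash
python3 vp.py vp4.png; python3 st.py
```

```text
handle z 0.38243934973934074 corner 0.24641230304536121 angles x,y,z [1.09982468 1.4111782  0.50154892]
vial_0 0.84 [-0.0817 -0.0418  0.0078]
vial_0 0.84 [-0.0774 -0.0254  0.0033]
vial_0 0.82 [-0.0694 -0.011   0.0066]
gate 0.69 [-0.116  -0.0283  0.0052]
gate 0.57 [-0.0049 -0.0002 -0.0001]
handle 0.88 [-0.0009  0.0013  0.0934]
pocket 0.84 [-0.1128 -0.0359  0.0055]
pocket 0.62 [-0.083  -0.0402  0.0078]
24.9333 [-0.9994 -0.0276  0.6979  1.972   0.0883  0.6922 -0.4713] [0.5645 0.1003 0.4298] [-0.1014  0.5684 -4.3434]
[[ 0.0804  0.8792  0.4696]
 [ 0.984  -0.1453  0.1034]
 [ 0.1592  0.4537 -0.8768]]
```

View pics/vp4.png

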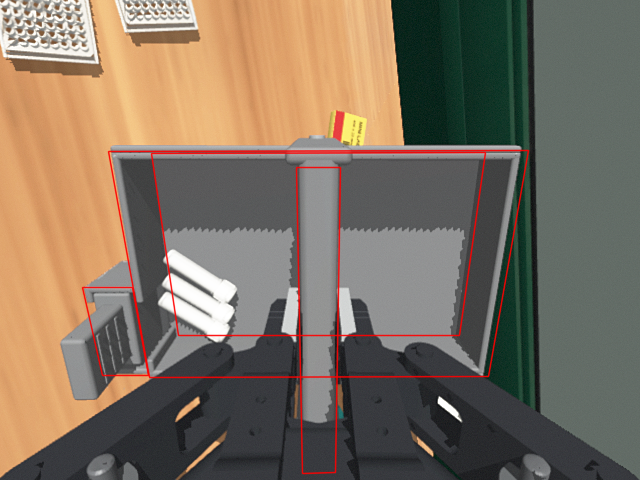

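move_arm(
  gripper=[0,0,0,0,0],
  xyz=[
    [0,0,0],
    [0,0,0],
    [0,0,0],
    [0,0,0],
    [0,0,0],
  ],
  twist=[0.1,0.2,0.3,0.3,0.3],
)

```text
t: 25.35
eef_pos: [0.5646, 0.1002, 0.4298]
tool_rot: [0.087, 0.812, 0.528, 0.232]
contact_force: [-0.5, 0.0, -4.7]
gripper_width: 0.145
```

move_arm(
  gripper=[0,0,0,0,0],
  xyz=[
    [0,0,0],
    [0,0,0],
    [0,0,0],
    [0,0,0],
    [0,0,0],
  ],
  twist=[0,0,0,0,0],
)

```text
t: 25.77
eef_pos: [0.5646, 0.1003, 0.4298]
tool_rot: [0.087, 0.813, 0.527, 0.232]
contact_force: [-0.6, -0.0, -3.7]
gripper_width: 0.141
```

```bash
python3 vp.py vp5.png
```

```text
handle z 0.38245227297101536 corner 0.24500860500735877 angles x,y,z [1.17385674 1.28079785 0.50163444]
vial_0 0.89 [-0.0685 -0.0124  0.0066]
vial_0 0.81 [-0.0834 -0.0474  0.0071]
vial_0 0.69 [-0.1082 -0.0353  0.0039]
vial_0 0.59 [-0.0812 -0.0255  0.0034]
gate 0.74 [-0.1157 -0.0299  0.0072]
gate 0.47 [-0.0247 -0.3118 -0.2304]
handle 0.8 [ 0.0015 -0.001   0.0932]
handle 0.25 [-0.0719 -0.011   0.0077]
pocket 0.92 [-0.1108 -0.0383  0.0046]
pocket 0.35 [-0.114  -0.0349  0.0636]
```

View pics/vp5.png

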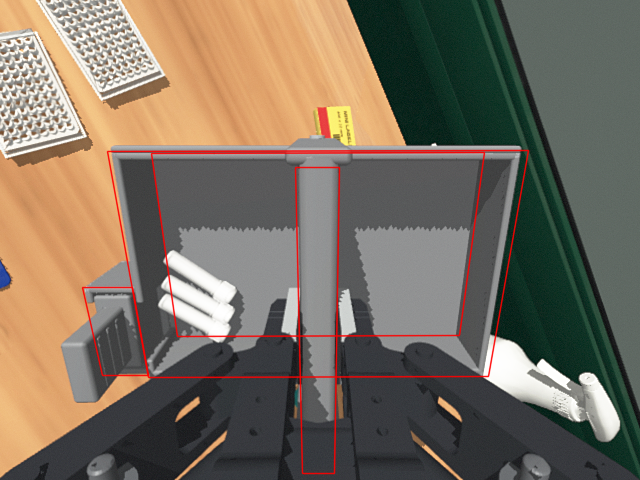

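move_arm(
  gripper=[0,0,0,0,0],
  xyz=[
    [0,0,0],
    [0,0,0],
    [0,0,0],
    [0,0,0],
    [0,0,0],
  ],
  twist=[0.1,0.2,0.3,0.3,0.3],
)

```text
t: 26.43
eef_pos: [0.5646, 0.1002, 0.4298]
tool_rot: [0.052, 0.882, 0.401, 0.243]
contact_force: [0.4, -0.1, -4.0]
gripper_width: 0.146
```

```bash
python3 vp.py vp6.png
```

```text
handle z 0.3824136029069053 corner 0.24850135186642874 angles x,y,z [1.28092557 1.17388095 0.50153096]
vial_0 0.96 [-0.0719 -0.0118  0.0073]
vial_0 0.73 [-0.0816 -0.0424  0.0094]
vial_0 0.64 [-0.0785 -0.0262  0.0047]
gate 0.92 [-0.1153 -0.0346  0.0068]
handle 0.81 [0.0008 0.0005 0.0932]
pocket 0.63 [-0.1108 -0.0371  0.0064]
```

View pics/vp6.png

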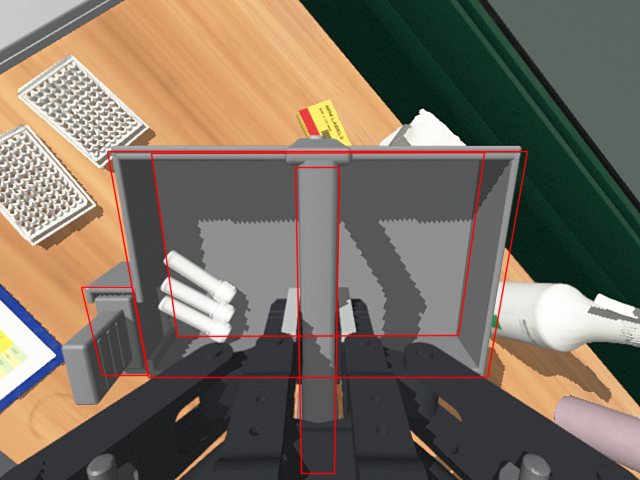

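move_arm(
  gripper=[0,0,0,0,0],
  xyz=[
    [0,0,0],
    [0,0,0],
    [0,0,0],
    [0,0,0],
    [0,0,0],
  ],
  twist=[0.1,0.2,0.25,0.25,0.25],
)

```text
t: 27.1
eef_pos: [0.5645, 0.1003, 0.4298]
tool_rot: [0.021, 0.925, 0.287, 0.247]
contact_force: [-0.3, -1.0, -4.3]
gripper_width: 0.144
```

```bash
python3 vp.py vp7.png
```

```text
handle z 0.38242960205350063 corner 0.255090982788149 angles x,y,z [1.38888487 1.10911121 0.50155742]
vial_0 0.85 [-0.0717 -0.0112  0.0065]
vial_0 0.78 [-0.0851 -0.0467  0.0092]
vial_0 0.6 [-0.082  -0.0289 -0.0005]
vial_0 0.56 [-0.0007 -0.0016 -0.0023]
gate 0.62 [ 0.2765 -0.2439 -0.278 ]
gate 0.59 [-0.1174 -0.0325  0.0074]
handle 0.69 [0.0004 0.0009 0.0918]
pocket 0.7 [-0.1113 -0.0377  0.0032]
```

View pics/vp7.png

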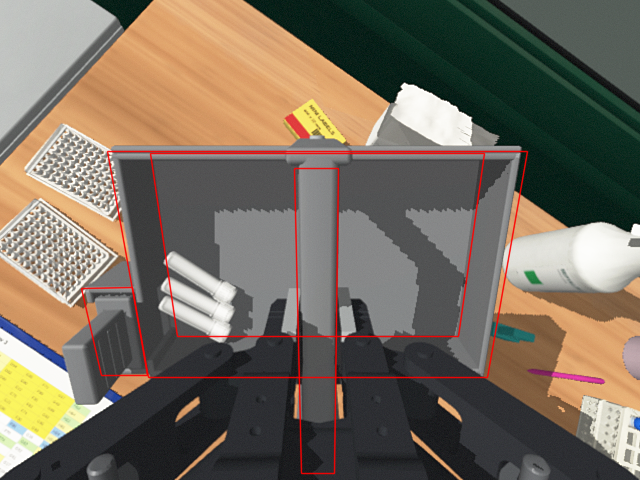

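move_arm(
  gripper=[0,0,0,0,0],
  xyz=[
    [4,0,0],
    [5,0,0],
    [4,0,0],
    [2.5,0,0],
    [1,0,0],
  ],
  twist=[0,0,0,0,0],
)

```text
t: 27.77
eef_pos: [0.5717, 0.1059, 0.4341]
tool_rot: [0.021, 0.925, 0.287, 0.247]
contact_force: [0.1, -0.7, -4.6]
gripper_width: 0.143
```

move_arm(
  gripper=[0,0,0,0,0],
  xyz=[
    [4,0,0],
    [4,0,0],
    [3,0,0],
    [1.5,0,0],
    [0,0,0],
  ],
  twist=[0,0,0,0,0],
)

```text
t: 28.18
eef_pos: [0.5714, 0.1055, 0.4339]
tool_rot: [0.021, 0.925, 0.287, 0.247]
contact_force: [-0.4, -1.8, -3.8]
gripper_width: 0.145
```

```bash
python3 vp.py vp8.png "[[167,256],[230,292]]"
```

```text
handle z 0.38654961471161803 corner 0.2592175099540596 angles x,y,z [1.38897274 1.10909016 0.50154027]
vial_0 0.93 [-0.0792 -0.0339  0.0059]
vial_0 0.86 [-0.0717 -0.0097  0.0066]
vial_0 0.71 [-0.0811 -0.0472  0.0065]
gate 0.74 [ 0.2768 -0.2511 -0.2779]
gate 0.69 [-0.1166 -0.0341  0.008 ]
handle 0.93 [-0.0001  0.0028  0.0935]
pocket 0.59 [-0.1088 -0.0347  0.0047]
[[-9.21133951e-02  5.04078256e-05  1.35000000e-02]
 [-5.54439581e-02 -2.44990451e-02  1.35000000e-02]]
```

View pics/vp8.png

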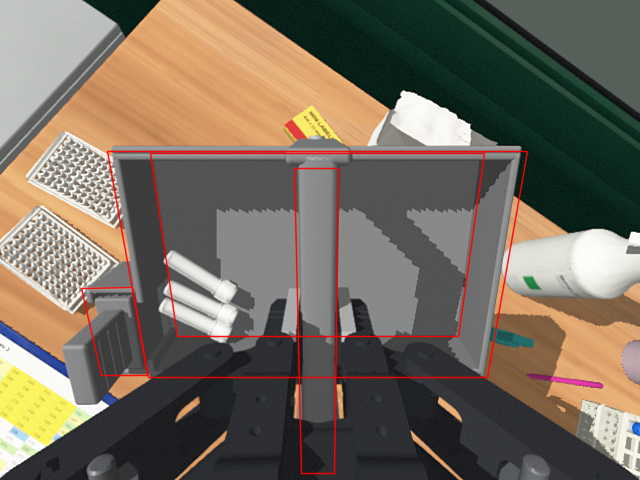

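move_arm(
  gripper=[0,0,0,0,0],
  xyz=[
    [0,0,0],
    [0,0,0],
    [4,0,0],
    [5,0,0],
    [3,0,0],
  ],
  twist=[0.1,0.2,0.2,0.2,0.2],
)

```text
t: 28.85
eef_pos: [0.5978, 0.1285, 0.4522]
tool_rot: [-0.005, 0.947, 0.196, 0.253]
contact_force: [0.7, 0.5, -3.2]
gripper_width: 0.147
```

move_arm(
  gripper=[0,0,0],
  xyz=[
    [-1.5,0,0],
    [-3,0,0],
    [-3,0,0],
  ],
  twist=[0,0,0],
)

```text
t: 29.1
eef_pos: [0.5675, 0.1101, 0.432]
tool_rot: [-0.004, 0.95, 0.193, 0.247]
contact_force: [-0.6, -0.0, -4.1]
gripper_width: 0.142
```

```bash
python3 vp.py vp9.png
```

```text
handle z 0.3845698366741263 corner 0.26470319540737725 angles x,y,z [1.48321699 1.08142909 0.49853111]
vial_0 0.9 [-0.079  -0.0499  0.0075]
vial_0 0.79 [-0.077  -0.0342  0.0024]
vial_0 0.61 [-0.0694 -0.0198  0.0067]
gate 0.77 [-0.118  -0.035   0.0051]
gate 0.71 [ 0.3408 -0.3283 -0.2045]
gate 0.7 [0.0012 0.0019 0.0931]
gate 0.67 [ 0.327  -0.187  -0.2782]
handle 0.56 [0.0032 0.0001 0.0945]
handle 0.32 [-0.3035 -0.0604 -0.2814]
pocket 0.7 [-0.1122 -0.0366  0.0064]
```

View pics/vp9.png

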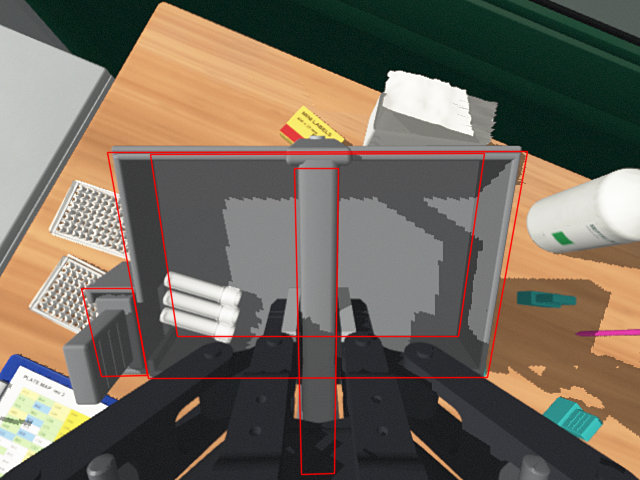

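move_arm(
  gripper=[0,0,0,0,0],
  xyz=[
    [0,0,0],
    [0,0,0],
    [0,0,0],
    [0,0,0],
    [0,0,0],
  ],
  twist=[-0.08,-0.16,-0.24,-0.32,-0.4],
)

```text
t: 29.77
eef_pos: [0.5698, 0.1116, 0.4341]
tool_rot: [0.046, 0.891, 0.379, 0.245]
contact_force: [0.7, -0.2, -3.8]
gripper_width: 0.144
```

move_arm(
  gripper=[0,0,0,0,0],
  xyz=[
    [0,0,0],
    [0,0,0],
    [0,0,0],
    [0,0,0],
    [0,0,0],
  ],
  twist=[0,0,0,0,0],
)

```text
t: 30.18
eef_pos: [0.5691, 0.1111, 0.4335]
tool_rot: [0.045, 0.892, 0.377, 0.244]
contact_force: [1.2, -0.4, -3.4]
gripper_width: 0.146
```

```bash
python3 vp.py vp10.png; python3 - <<'E'
from h import *
d=read_camera('side');cv2.imwrite('pics/s22.png',d['pixels'][:,:,::-1])
d=read_camera('wrist');cv2.imwrite('pics/w22.png',crop(d,50,230,210,180,3))
for n in('wide_gate_grip','well_plate','notes'): print(n,[(round(x['p'],2),np.round(x['centre'],3)) for x in spot_point(n,'side')])
E
```

```text
handle z 0.3861829979034361 corner 0.25341492352475137 angles x,y,z [1.30305717 1.15745994 0.50175113]
vial_0 0.69 [-0.0835 -0.0504  0.0084]
vial_0 0.63 [-0.0802 -0.0329  0.003 ]
vial_0 0.63 [-0.0704 -0.0207  0.0086]
gate 0.65 [ 0.1863 -0.4388 -0.2064]
gate 0.59 [-0.117  -0.0319  0.0069]
handle 0.72 [-0.1147 -0.0347  0.0086]
handle 0.55 [0.0021 0.0002 0.0913]
pocket 0.86 [-0.1079 -0.0377  0.0063]
wide_gate_grip [(0.84, array([ 0.486, -0.218,  0.059])), (0.38, array([ 0.603,  0.417, -0.001])), (0.16, array([0.516, 0.176, 0.316]))]
well_plate [(0.82, array([ 0.606,  0.415, -0.001]))]
notes [(0.79, array([ 0.447, -0.417,  0.002])), (0.46, array([0.536, 0.152, 0.251]))]
```

View pics/w22.png

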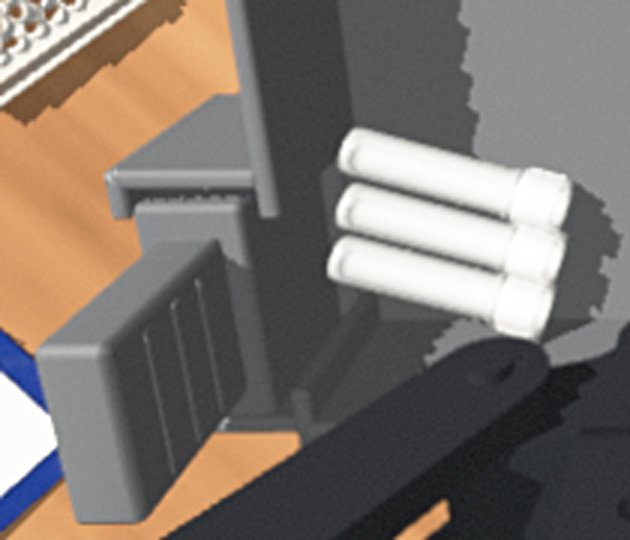

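View pics/s22.png

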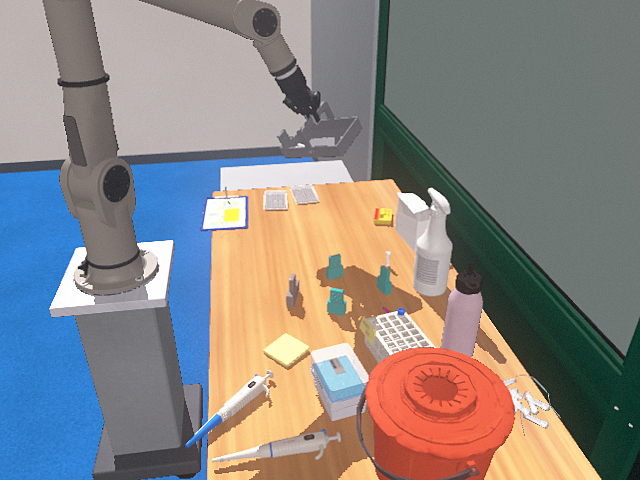

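```bash
python3 -c "
from station import *
print(hand_in());print(get_obs()['t'])"
```

```text
the job is handed in; nothing more can be done
None
the job is handed in; nothing more can be done
```

The narrow grey gate is seated in the tray's pocket. I then lifted the tray by its handle, tilted it, and handed in with it still held up. The hand-in was at about 30 s of the 51 s limit; it gives no verdict.

**How the tilt was made:** the moves only allow shifts and a twist. I got the lean by pushing the tool up against the arm's reach limit, which tips it, then came back down and chose which side was low by twisting. I did some reach-limit tests at the start, and after tilting I twisted and shook the tray to settle the vials into the corner.

**Last checks before hand-in:**

| Check | Value | Needed |
|---|---|---|
| Total lean | 0.50 rad | 0.2 to 1 rad |
| Lean, -x end down | 0.27 rad | at least 0.08 rad |
| Lean, -y side down | 0.41 rad | at least 0.08 rad |
| Handle height | 0.386 m | below 0.4 m |
| Spout corner height | 0.25 m | above 0.015 m |
| Vials, x in the tray | -0.070 to -0.084 m | -0.11 to -0.03 m |
| Vials, y in the tray | -0.021 to -0.050 m | -0.065 to -0.01 m |

- **Tray grip:** the fingers held the handle bar throughout, and the measured force matched the tray's weight.
- **Left alone:** the wide gate, well plate and note pad were found within about 5 mm of where they started, which is within the network's error.
- **Gate position:** the network's last gate reading was about 5.5 mm off in x (-0.117 against -0.1115 m) and 3 mm off in y. That x reading is beyond the 4 mm tolerance. I put it down to detector error, because the pocket leaves only about 1.5 mm of play and the enlarged picture shows the gate sitting in its pocket.

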